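Fetch the coin-roll rack from behind the coin tins

ROBOT

A 6-joint arm with a two-finger parallel gripper is mounted at the origin on the work surface. World frame = base frame: x ahead of the robot, y to its left, z up, the work surface at z = 0. Lengths are in m, angles in rad, forces in N, time in s.
With the tool pointing down it reaches from about 0.375 to 0.75 m from the base axis. Payload 9 kg.
Tool frame: the origin (TCP) lies on the mounting face of the last link; the fingertips stand 173 mm ahead of it and the grasp point (between the pads) lies 155 mm ahead of it; z points along the fingers, y is the line along which they close (so a half turn about z gives the same grasp; the last joint's range is limited). The gripper opens to 85 mm and grips with 20 to 120 N. Pads are 22 mm wide; open, the fingers measure 114 mm over their backs; the gripper's body (76 mm by 85 mm) begins 54 mm behind the grasp point. The pads swing forward as they close: fully open they stand 13 mm farther back than shut.
Start: joints at [1.03, 0.104, 0.097, 1.564, 0, 1.353], TCP at [0.19, 0.569, 0.405] pointing down, gripper open.
Joint ranges: [-2.99, 2.99], [-0.84, 1.86], [-1.1, 1.16], [-1.84, 2.11], [-1.51, 1.56], [-3.14, 3.14]. Speed limits (rad/s): [2.22, 2.22, 2.57, 3.14, 3.14, 3.14].

INTERFACE

Orientations are given as a unit quaternion [x, y, z, w].
In Python, from cell import bot gives the robot as it stands.
- The arm moves only by the tool play_rows, never from a script. Its argument "steps" is a list of rows, each an object of numbers: "grip": the finger opening in cm, from 0 to 8.54; "x", "y", "z": the shift along the tool's x, y, z in cm; "yaw": the turn about the tool's z in rad. A call has 1 to 20 rows; each row is the pose to reach, as a shift and turn from the pose commanded when the call began, along the tool's axes at that moment; what a row does not reach only later rows make up. A row lasts 1/12 s, in which the tool goes at most 41.7 mm and 7.16 degrees, less where a joint would pass 70% of its speed; a pose out of reach is approached as far as the arm can. A call with a gripper value outside its range is refused whole. The fingers move at their own pace and stop on an object; "force" is the grip in N (left out, the last holds). Time passes only in rows, so rows that repeat a pose let the fingers close. It gives the time, the measured TCP pose, the force, the opening and the grip force at its end, in the units of the state.
- bot.observe(): the state, without advancing time (a new reading comes with each control period).
- bot.snapshot(name): name is "side" or "top"; returns a dict with "color" (384x512x3 uint8, red, green, blue), "vertical_fov" (degrees; the focal length in pixels is half the picture's height over the tangent of half this angle, whatever the lens; pixels are square), "cx", "cy" (the principal point, pixels), "extrinsics" (4x4, takes a point from world to camera coordinates). Camera axes: x right, y up, looking along -z (the intrinsics and any distortion apply to the point x, -y, -z); pixel columns grow to the right and rows downward; lengths in m; the calibration is good to about 2 mm. A picture is of the moment at which its call begins. There is no depth.
- bot.sign_off(): hands the job in; it is judged then, once.
The state is a dict: "time": time; "joint_positions": joint angles; "qd": joint speeds; "tau": joint torques, N m; "tcp_pos": TCP position; "ee_rot": TCP orientation; "ft_force": force on the tool from outside, world axes, zero at the start; "wrist_torque": the same for the moment, N m; "gripper_width": finger opening in m; "grasp_force": force on a finger pad.
Only numpy, scipy, OpenCV 4.12 (cv2) and the standard library are available. Lean on these libraries where they do the work, as an engineer would, in place of code of your own. Each camera call takes 0.05 s, during which the arm holds its last target. There are 200 camera calls.

TASK

A trader has asked for the coin rolls: the low rack of rolls in the open change case is hemmed in by three coin tins. Clear all three tins out onto the wooden plank first, standing up, then lift out the roll rack and set it down in the middle of the grey pay tray. Then put each tin back upright in the case on exactly the spot it came from; set everything down without dropping or tipping it, and do not disturb the calculator, the sponge cup or the stamp.

Things in the scene. Friction and masses are not known exactly. Their poses are not given: they have to be found in the camera images.
- case: Low open change case, fixed: 220 (x) x 270 (y) x 45 mm high, aluminium walls 6 mm thick, black floor 6 mm above the table. Origin: centre of its underside, at table height; z up, x towards its far side. In its frame the roll rack starts near (30, 0) mm, and the three tins near (30, 62), (30, -62) and (-44, 0) mm (each up to 3 mm off); pale grey worn discs of 54 mm on the floor mark the three tin spots.
- tall_tin: Narrow round coin tin, plain aluminium all over with a slot in its lid: diameter 50 mm, 115 mm high, the tallest, about 0.4 kg. Origin: centre of its underside; z up.  Starts standing upright in the case on one of the three spots beside the roll rack; which tin has which spot changes from start to start.
- wide_tin: Wide round coin tin, aluminium with a steel lid with a slot: diameter 62 mm, 95 mm high, about 0.45 kg. Origin: centre of its underside; z up.  Starts standing upright in the case on one of the three spots beside the roll rack; which tin has which spot changes from start to start.
- square_tin: Square coin tin, aluminium with a steel lid with a slot: 47 x 47 mm body, lid (top 16 mm) 50 x 50 mm, 102 mm high, about 0.42 kg. Origin: centre of its underside; z up. x and y are square to its sides. Starts standing upright in the case on one of the three spots beside the roll rack; which tin has which spot changes from start to start.
- roll_rack: Low grey plastic rack holding steel-coloured coin rolls lying along its x: 64 (x) x 44 (y) x 40 mm high, flat sides, about 0.45 kg. Origin: centre of its underside; z up. Stands in the case between the tins, with only about 5 to 18 mm to each of them.
- plank: Wooden plank lying on the cart top, fixed, 260 (x) x 130 (y) x 15 mm thick: the side area for the tins. Origin: centre of its underside, at table height; z up, x along its length. It lies to the left or the right of the case.
- pay_tray: Shallow grey plastic tray with black anti-slip ribs, fixed, 180 (x) x 150 (y) mm, rim 14 mm high and 6 mm thick, inner floor 5 mm above the table. Origin: centre of its underside, at table height; z up. It lies on the other side of the case from the plank.
- calculator: Black desk calculator, 95 x 130 x 19 mm, loose, beyond the case; a bystander to leave alone. Origin: centre of its underside.
- sponge_cup: Black cup with a yellow sponge, diameter 80 mm, 26 mm high, loose, beyond the case; a bystander to leave alone. Origin: centre of its underside.
- stamp: Rubber stamp with a dark wooden knob, diameter 36 mm, 66 mm high, loose, beyond the case; a bystander to leave alone. Origin: centre of its underside.

How it is judged:
By the outcome, as a careful person would: the job done as asked, in the order asked, and still so for the second after the job is handed in, with the robot touching nothing.
It also fails if it takes over 144 s, if anything falls off the work surface, if the arm or the gripper's body presses on something with over 40 N, if the wrist force passes 120 N, or if a joint passes its speed limit or range.

## Working session

There is one attempt and no reset: what is moved stays moved. The work goes in short steps, Python scripts to look and compute and a tool call to move; the robot and the scene stay as the last step left them, time stands still between calls to the robot, and variables do not carry over. Pictures are saved under pics/ and viewed, at most 14 in all, crops included, and the job is handed in when it is done.

Besides the shell and the picture viewer there is one more tool, called after "Request:" in YAML: its name, and indented under it one key for each argument. play_rows: Moves the arm, as the interface text tells. Its arguments: {"type":"object","properties":{"steps":{"type":"array","items":{"type":"object","properties":{"grip":{"type":"number"},"x":{"type":"number"},"y":{"type":"number"},"z":{"type":"number"},"yaw":{"type":"number"}}}},"force":{"type":"number"}},"required":["steps"]}

```bash
ls; mkdir -p pics; python3 - <<'E'
from cell import bot
import cv2,json
s=bot.observe();print({k:s[k] for k in('time','tcp_pos','ee_rot','gripper_width','ft_force')})
for n in('side','top'):
    d=bot.snapshot(n);cv2.imwrite(f'pics/{n}0.png',d['color'][:,:,::-1]);print(n,{k:v for k,v in d.items() if k!='color'})
E
```

```text
pics
{'time': 0.0, 'tcp_pos': array([0.19027386, 0.56890795, 0.40393253]), 'ee_rot': array([ 1.60708845e-01,  9.87001638e-01, -6.10459101e-04, -2.47927328e-04]), 'gripper_width': 0.08541126409278824, 'ft_force': array([ 0.13305756, -0.19028429, -0.27187587])}
side {'vertical_fov': 48.879305278443695, 'cx': 249.55344670481017, 'cy': 194.4797538026431, 'extrinsics': array([[ 0.93096994, -0.36455045, -0.01994841, -0.5931251 ],
       [ 0.22849828,  0.53917011,  0.81060726, -0.17416429],
       [-0.28475166, -0.75920917,  0.58525031, -0.93326337],
       [ 0.        ,  0.        ,  0.        ,  1.        ]])}
top {'vertical_fov': 57.38042738575475, 'cx': 259.82666595367255, 'cy': 196.63645218641068, 'extrinsics': array([[-0.01579349, -0.99958991,  0.02388658, -0.00471832],
       [ 0.99393419, -0.01309479,  0.10919408, -0.6506333 ],
       [-0.10883651,  0.02546625,  0.99373341, -0.85498885],
       [ 0.        ,  0.        ,  0.        ,  1.        ]])}
```

View pics/side0.png

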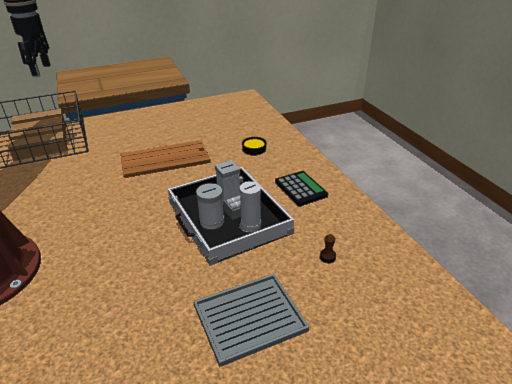

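View pics/top0.png

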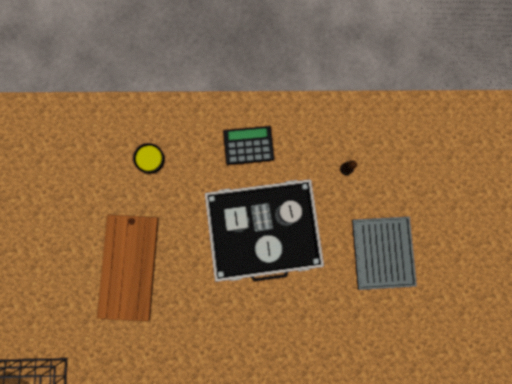

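Side view: case around (230,212), plank (165,158), tray (250,318). Top view: square tin (236,218), rack (262,217), tall tin (291,211), wide tin (268,249), plank (128,268), tray (383,253). Next I'll look at enlarged crops.

```bash
cat > h.py <<'E'
import numpy as np,cv2
from cell import bot
def cam(n):
    d=bot.snapshot(n); d['f']=192/np.tan(np.radians(d['vertical_fov'])/2); return d
def ray(d,p):
    R=d['extrinsics'][:3,:3];t=d['extrinsics'][:3,3]
    v=np.array([(p[0]-d['cx'])/d['f'],-(p[1]-d['cy'])/d['f'],-1.])
    return -R.T@t,R.T@v
def onz(d,p,z):
    o,v=ray(d,p);return o+v*(z-o[2])/v[2]
def proj(d,P):
    c=d['extrinsics']@np.append(P,1);return np.array([d['cx']-d['f']*c[0]/c[2],d['cy']+d['f']*c[1]/c[2]])
def two(d1,p1,d2,p2):
    o1,v1=ray(d1,p1);o2,v2=ray(d2,p2)
    s=np.linalg.lstsq(np.c_[v1,-v2],o2-o1,rcond=None)[0]
    a,b=o1+v1*s[0],o2+v2*s[1];return (a+b)/2,np.linalg.norm(a-b)
def crop(d,x,y,w,h,k,name):
    c=d['color'][y:y+h,x:x+w,::-1];cv2.imwrite('pics/'+name,cv2.resize(c,None,fx=k,fy=k,interpolation=cv2.INTER_CUBIC))
E
python3 - <<'E'
from h import *
crop(cam('top'),200,175,130,110,5,'ct.png');crop(cam('side'),160,150,140,110,5,'cs.png')
E
```

```text
(no output)
```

View pics/ct.png

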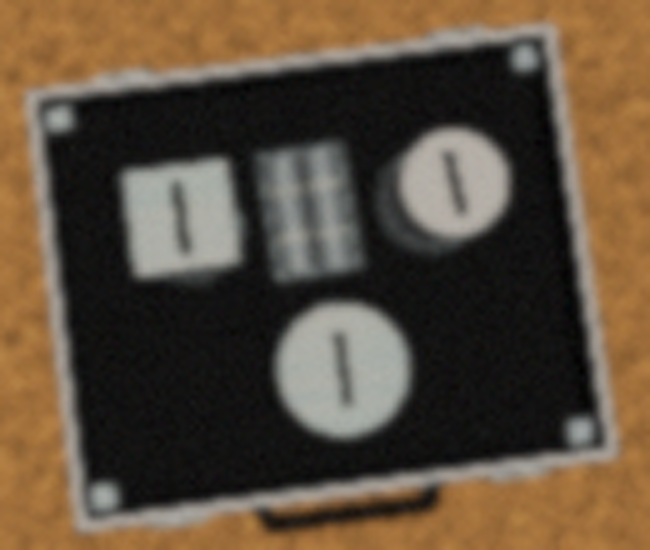

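View pics/cs.png

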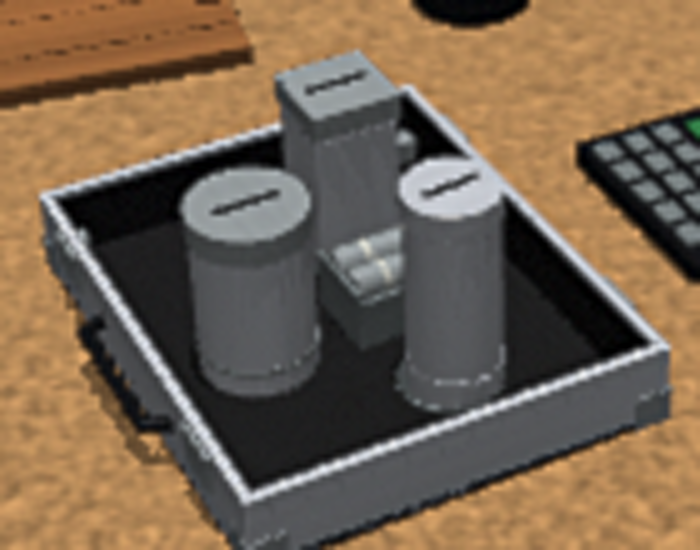

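Lids are clear: in the top crop square (180,217), tall (455,183), wide (342,368), rack (310,212); slots in the side crop at square (336,82), wide (245,203), tall (452,185).

```bash
cat > m.py <<'E'
from h import *
T=cam('top');S=cam('side')
px=lambda x,y,ox,oy:((x+.5)/5-.5+ox,(y+.5)/5-.5+oy)
for n,a,b in(('sq',(180,217),(336,82)),('tall',(455,183),(452,185)),('wide',(342,368),(245,203)),('c_nearleft',(82,525),(45,198)),('c_farright',(550,30),(668,347)),('c_nearright',(615,450),(250,495)),('c_farleft',(30,95),(410,88))):
    print(n,*[np.round(q,4) for q in two(T,px(*a,200,175),S,px(*b,160,150))])
k=5
def up(d,x,y,w,h):return cv2.resize(d['color'][y:y+h,x:x+w],None,fx=k,fy=k,interpolation=cv2.INTER_CUBIC)
c=up(T,200,175,130,110);g=cv2.cvtColor(c,cv2.COLOR_RGB2GRAY)
for th in(110,130):
  m=cv2.morphologyEx((g>th).astype('uint8'),cv2.MORPH_CLOSE,np.ones((25,25)));m[:85]*=(np.arange(650)>1e9)
  cs,_=cv2.findContours(m,cv2.RETR_CCOMP,cv2.CHAIN_APPROX_NONE)
  for q in cs:
    if 2500<cv2.contourArea(q)<40000:
        (x,y),(w,h),a=cv2.minAreaRect(q);M=cv2.moments(q);print(th,round(M['m10']/M['m00'],1),round(M['m01']/M['m00'],1),round(w),round(h),round(a,1))
# case: orange-vs-not outer contour, plank, tray
for nm,d in(('T',T),):
  hsv=cv2.cvtColor(d['color'],cv2.COLOR_RGB2HSV)
  m=(hsv[...,1]<70).astype('uint8')|(hsv[...,2]<60).astype('uint8');m[:100]=0
  cs,_=cv2.findContours(m,cv2.RETR_EXTERNAL,cv2.CHAIN_APPROX_NONE)
  for q in cs:
    if cv2.contourArea(q)>3000: print('dark',cv2.contourArea(q),np.round(cv2.boxPoints(cv2.minAreaRect(q)),1).tolist(),cv2.minAreaRect(q))
E
python3 m.py
python3 - <<'E'
from h import *
a=cam('top')['color'];b=cam('side')['color']
i=np.vstack([np.hstack([cv2.resize(a[205:330,90:170],None,fx=4,fy=4),cv2.resize(a[205:300,340:425],None,fx=4,fy=4)[:, :].copy() if 0 else cv2.copyMakeBorder(cv2.resize(a[205:300,340:425],None,fx=4,fy=4),0,120,0,0,0)])])
cv2.imwrite('pics/pt.png',i[...,::-1])
E
```

```text
sq [0.5942 0.0444 0.107 ] 0.001
tall [ 0.6076 -0.0822  0.1205] 0.0018
wide [ 0.5231 -0.0296  0.0996] 0.0004
c_nearleft [0.4471 0.0966 0.0417] 0.0007
c_farright [ 0.691  -0.1418  0.0425] 0.0041
c_nearright [ 0.4792 -0.1664  0.0455] 0.0012
c_farleft [0.6604 0.1219 0.0422] 0.0024
110 342.7 369.0 132 129 90.0
110 181.2 217.9 107 110 82.1
110 309.5 210.9 121 69 80.9
110 453.8 182.8 107 106 45.0
110 347.4 514.5 36 182 82.9
130 342.8 369.1 128 126 90.0
130 181.1 217.9 103 106 82.1
130 309.1 210.7 113 60 81.3
130 453.8 182.7 103 103 45.0
130 277.9 352.8 457 613 84.5
dark 3870.5 [[352.29998779296875, 219.8000030517578], [410.1000061035156, 215.1999969482422], [415.70001220703125, 285.6000061035156], [357.79998779296875, 290.1000061035156]] ((383.9731750488281, 252.6600341796875), (70.56988525390625, 58.02996063232422), 85.48600769042969)
dark 9596.0 [[203.39999389648438, 191.60000610351562], [312.0, 177.6999969482422], [324.1000061035156, 271.3999938964844], [215.5, 285.29998779296875]] ((263.7443542480469, 231.51144409179688), (94.46525573730469, 109.51282501220703), 82.67359161376953)
```

View pics/pt.png

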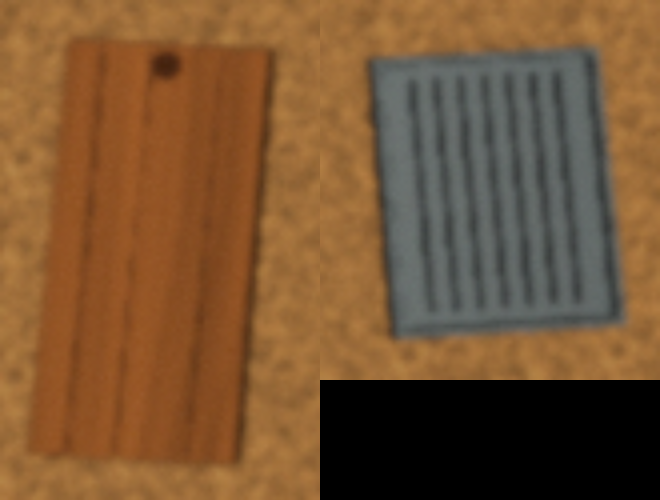

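Plank crop corners: (68,42),(272,48),(238,462),(28,455); tray corners (within its half): (52,60),(278,50),(303,322),(75,338).

```bash
cat > m2.py <<'E'
from h import *
T=cam('top');S=cam('side')
u=lambda p,k,ox,oy:((p[0]+.5)/k-.5+ox,(p[1]+.5)/k-.5+oy)
def rect(cs,z):
    P=np.array([onz(T,c,z)[:2] for c in cs]);c=P.mean(0)
    return np.round(c,4),[round(float(np.linalg.norm(P[i]-P[i-1])),4) for i in range(4)],[round(float(np.degrees(np.arctan2(*(P[i]-P[i-1])[::-1]))),1) for i in range(4)]
for z in(.045,): print('case',rect([u(p,5,200,175) for p in((30,95),(550,30),(615,450),(82,525))],z))
pk=[u(p,4,90,205) for p in((68,42),(272,48),(238,462),(28,455))];print('plank',rect(pk,.015))
tr=[u(p,4,340,205) for p in((52,60),(278,50),(303,322),(75,338))];print('tray',rect(tr,.014))
for a,b in zip(pk,((205,143),(209,159),(124,172),(121,153))):print('plank h',two(T,a,S,b))
for a,b in zip(tr,((194.5,309),(275,278),(307,325),(222,358))[:]):print('tray',two(T,a,S,b))
print('rack c',two(T,u((275,280),5,200,175),S,u((318,257),5,160,150)))
for n,p,z in(('sq',(181.1,217.9),.107),('tall',(453.8,182.7),.1205),('wide',(342.8,369.1),.1),('rack',(309.3,210.8),.045)):
    print(n,np.round(onz(T,u(p,5,200,175),z),4))
A=lambda a,b,z:np.degrees(np.arctan2(*(onz(T,u(b,5,200,175),z)-onz(T,u(a,5,200,175),z))[1::-1]))
print('sq ang',A((133,278),(123,172),.107),A((240,265),(230,160),.107),'rack',A((275,280),(258,152),.045),A((365,267),(345,143),.045))
E
python3 m2.py
```

```text
case (array([ 0.5683, -0.0222]), [0.2133, 0.2642, 0.2117, 0.2645], [6.9, -83.5, -173.0, 96.8])
plank (array([0.4795, 0.3214]), [0.256, 0.1297, 0.2573, 0.1293], [-3.7, -92.5, 176.2, 86.9])
tray (array([ 0.5041, -0.3324]), [0.1769, 0.1488, 0.174, 0.1474], [2.2, -88.3, -178.3, 92.8])
plank h (array([ 0.61938303,  0.38322896, -0.00400719]), np.float64(0.016275990964078096))
plank h (array([0.60360621, 0.24926441, 0.01236158]), np.float64(0.002493618970739846))
plank h (array([0.35017748, 0.26314987, 0.02132514]), np.float64(0.0016082045584021314))
plank h (array([0.35625896, 0.39461206, 0.01295915]), np.float64(0.0036184975359770306))
tray (array([ 0.50313199, -0.25750181, -0.02374063]), np.float64(0.1763742685786241))
tray (array([ 0.57080389, -0.35429421,  0.10841998]), np.float64(0.03941437727433174))
tray (array([ 0.4973471 , -0.41503795,  0.08066628]), np.float64(0.15325134736370463))
tray (array([ 0.41946713, -0.31074543, -0.12185696]), np.float64(0.05783909660418423))
rack c (array([5.65399130e-01, 1.89359187e-04, 3.48467336e-02]), np.float64(0.001053467045225968))
sq [0.5933 0.0441 0.107 ]
tall [ 0.6069 -0.0814  0.1205]
wide [ 0.5225 -0.0299  0.1   ]
rack [ 0.5989 -0.0172  0.045 ]
sq ang 5.0902660466308784 4.768172332075532 rack 6.7858257116981875 8.079896005654797
```

```bash
cat > go.py <<'E'
import sys;from h import *
from scipy.spatial.transform import Rotation as Ro
# go.py x y z(grasp point) angle(deg of tool y in world, mod 180)
s=bot.observe();R=Ro.from_quat(s['ee_rot']).as_matrix();p=np.array(s['tcp_pos'])
y=np.degrees(np.arctan2(R[1,1],R[0,1]))
for a in sys.argv[1:]:
    X,Y,Z,A=map(float,a.split(','))
    d=R.T@(np.array([X,Y,Z+.155])-p)*100;dy=(A-y+90)%180-90
    print('shift cm',np.round(d,2),'yaw',round(-np.radians(dy),3))
print('grasp pt',np.round(p+R[:,2]*.155,4),'ang',round(y,2),'tilt',np.round(R[:2,2],4),'q',np.round(s['joint_positions'],2),'t',s['time'])
E
python3 go.py .5935,.0443,.20,96.6 .5935,.0443,.096,96.6
python3 - <<'E'
from h import *
exec(open('m2.py').read().split("for z in")[0])
tr=[u(p,4,340,205) for p in((52,60),(278,50),(303,322),(75,338))]
for a,b in zip(tr,((275,278),(307,325),(222,358),(194.5,309))):print('tray',two(T,a,S,b))
E
```

```text
shift cm [-54.88 -36.97   4.97] yaw -0.438
shift cm [-54.88 -36.97  15.37] yaw -0.438
grasp pt [0.1903 0.569  0.2497] ang 71.5 tilt [0.0001 0.    ] q [ 1.03  0.1   0.1   1.56 -0.    1.35] t 0.5
tray (array([ 5.91946433e-01, -2.59724966e-01, -2.54399201e-04]), np.float64(0.0037386930732808553))
tray (array([ 0.59417942, -0.40321035,  0.01543377]), np.float64(0.000671017562464573))
tray (array([ 0.42308377, -0.40850077,  0.01655004]), np.float64(0.005587811886001237))
tray (array([ 0.41109742, -0.26839199, -0.00710576]), np.float64(0.0031061758403238557))
```

Request:
play_rows:
  steps:
    - {"x":-1,"y":-0.7,"z":0.1,"yaw":-0.02}
    - {"x":-3,"y":-2,"z":0.3,"yaw":-0.05}
    - {"x":-6,"y":-4,"z":0.5,"yaw":-0.08}
    - {"x":-9,"y":-6,"z":1,"yaw":-0.1}
    - {"x":-12,"y":-8,"z":1,"yaw":-0.13}
    - {"x":-15,"y":-10,"z":1.5,"yaw":-0.15}
    - {"x":-18,"y":-12,"z":1.5,"yaw":-0.18}
    - {"x":-21,"y":-14,"z":2,"yaw":-0.2}
    - {"x":-24,"y":-16,"z":2,"yaw":-0.22}
    - {"x":-27,"y":-18,"z":2.5,"yaw":-0.25}
    - {"x":-30,"y":-20,"z":3,"yaw":-0.28}
    - {"x":-33,"y":-22,"z":3,"yaw":-0.3}
    - {"x":-36,"y":-24,"z":3.5,"yaw":-0.33}
    - {"x":-39,"y":-26,"z":4,"yaw":-0.35}
    - {"x":-42,"y":-28,"z":4,"yaw":-0.37}
    - {"x":-45,"y":-30,"z":4.5,"yaw":-0.4}
    - {"x":-48,"y":-32,"z":4.5,"yaw":-0.42}
    - {"x":-51,"y":-34,"z":5,"yaw":-0.438}
    - {"x":-53.5,"y":-36,"z":5,"yaw":-0.438}
    - {"x":-54.9,"y":-37,"z":5,"yaw":-0.438}

```text
invalid input at $.steps[0]: expected keys grip, x, y, z, yaw
```

```bash
python3 go.py .5935,.0443,.20,96.6 .5935,.0443,.096,96.6
```

```text
shift cm [-54.88 -36.97   4.97] yaw -0.438
shift cm [-54.88 -36.98  15.37] yaw -0.438
grasp pt [0.1903 0.5691 0.2498] ang 71.5 tilt [0.0001 0.0002] q [1.03 0.1  0.1  1.56 0.   1.35] t 0.6
```

Request:
play_rows:
  steps:
    - {"grip":8.5,"x":-1,"y":-0.7,"z":0.1,"yaw":-0.02}
    - {"grip":8.5,"x":-3,"y":-2,"z":0.3,"yaw":-0.05}
    - {"grip":8.5,"x":-6,"y":-4,"z":0.5,"yaw":-0.08}
    - {"grip":8.5,"x":-9,"y":-6,"z":1,"yaw":-0.1}
    - {"grip":8.5,"x":-12,"y":-8,"z":1,"yaw":-0.13}
    - {"grip":8.5,"x":-15,"y":-10,"z":1.5,"yaw":-0.15}
    - {"grip":8.5,"x":-18,"y":-12,"z":1.5,"yaw":-0.18}
    - {"grip":8.5,"x":-21,"y":-14,"z":2,"yaw":-0.2}
    - {"grip":8.5,"x":-24,"y":-16,"z":2,"yaw":-0.22}
    - {"grip":8.5,"x":-27,"y":-18,"z":2.5,"yaw":-0.25}
    - {"grip":8.5,"x":-30,"y":-20,"z":3,"yaw":-0.28}
    - {"grip":8.5,"x":-33,"y":-22,"z":3,"yaw":-0.3}
    - {"grip":8.5,"x":-36,"y":-24,"z":3.5,"yaw":-0.33}
    - {"grip":8.5,"x":-39,"y":-26,"z":4,"yaw":-0.35}
    - {"grip":8.5,"x":-42,"y":-28,"z":4,"yaw":-0.37}
    - {"grip":8.5,"x":-45,"y":-30,"z":4.5,"yaw":-0.4}
    - {"grip":8.5,"x":-48,"y":-32,"z":4.5,"yaw":-0.42}
    - {"grip":8.5,"x":-51,"y":-34,"z":5,"yaw":-0.438}
    - {"grip":8.5,"x":-53.5,"y":-36,"z":5,"yaw":-0.438}
    - {"grip":8.5,"x":-54.9,"y":-37,"z":5,"yaw":-0.438}

```text
time: 2.27
tcp_pos: [0.5949, 0.0409, 0.354]
ee_rot: [-0.057, 0.998, -0.0, -0.0]
ft_force: [-0.2, 0.4, -1.0]
gripper_width: 0.0848
grasp_force: 0.0
```

```bash
python3 go.py .5935,.0443,.20,96.6 .5935,.0443,.096,96.6
```

```text
shift cm [ 0.11  0.36 -0.1 ] yaw -0.002
shift cm [ 0.1   0.36 10.3 ] yaw -0.002
grasp pt [0.5949 0.0408 0.199 ] ang 96.48 tilt [-0.0001 -0.0005] q [-0.15  0.09 -0.01  1.47 -0.   -0.26] t 2.2667
```

Request:
play_rows:
  steps:
    - {"grip":8.5,"x":0,"y":0,"z":2,"yaw":0}
    - {"grip":8.5,"x":0,"y":0,"z":5,"yaw":0}
    - {"grip":8.5,"x":0,"y":0,"z":6,"yaw":0}
    - {"grip":8.5,"x":0,"y":0,"z":6,"yaw":0}
    - {"grip":8.5,"x":0,"y":0,"z":6,"yaw":0}

```text
time: 2.68
tcp_pos: [0.5933, 0.0442, 0.2949]
ee_rot: [-0.058, 0.998, 0.0, -0.0]
ft_force: [-0.8, 0.3, 0.4]
gripper_width: 0.085
grasp_force: 0.0
```

```bash
python3 go.py .5935,.0443,.096,96.6;python3 - <<'E'
from h import *
crop(cam('side'),160,110,140,110,5,'a1.png')
E
```

```text
shift cm [-0.02  0.    4.39] yaw 0.0
grasp pt [0.5932 0.0443 0.1399] ang 96.62 tilt [-0.0008  0.0002] q [-0.15  0.1  -0.11  1.37  0.   -0.26] t 2.6833
```

View pics/a1.png

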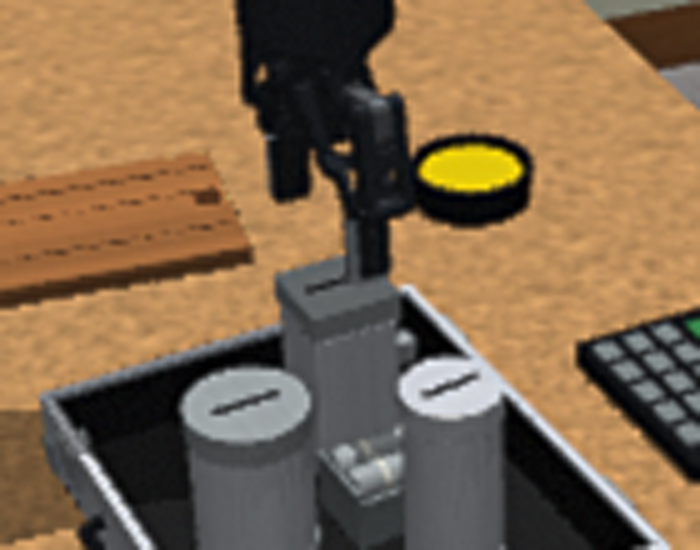

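Gripper is aligned over the square tin (crop 340,290). Descend and grip.

Request:
play_rows:
  steps:
    - {"grip":8.5,"x":0,"y":0,"z":1.5,"yaw":0}
    - {"grip":8.5,"x":0,"y":0,"z":3,"yaw":0}
    - {"grip":8.5,"x":0,"y":0,"z":4.2,"yaw":0}
    - {"grip":8.5,"x":0,"y":0,"z":4.8,"yaw":0}
    - {"grip":8.5,"x":0,"y":0,"z":4.8,"yaw":0}
    - {"grip":7,"x":0,"y":0,"z":4.8,"yaw":0}
    - {"grip":6.2,"x":0,"y":0,"z":4.8,"yaw":0}
    - {"grip":5.6,"x":0,"y":0,"z":4.8,"yaw":0}
    - {"grip":5.2,"x":0,"y":0,"z":4.8,"yaw":0}
    - {"grip":4.9,"x":0,"y":0,"z":4.8,"yaw":0}
    - {"grip":4.4,"x":0,"y":0,"z":4.8,"yaw":0}
    - {"grip":4.4,"x":0,"y":0,"z":4.8,"yaw":0}
    - {"grip":4.4,"x":0,"y":0,"z":4.8,"yaw":0}
    - {"grip":4.4,"x":0,"y":0,"z":4.8,"yaw":0}
  force: 40

```text
time: 3.9
tcp_pos: [0.5939, 0.0439, 0.2476]
ee_rot: [-0.058, 0.998, -0.0, 0.001]
ft_force: [-1.2, -0.0, 5.7]
gripper_width: 0.0494
grasp_force: 40.9
```

```bash
python3 go.py .5642,.316,.25,86.7
```

```text
shift cm [ -0.2   27.37 -15.75] yaw 0.173
grasp pt [0.5941 0.0439 0.0926] ang 96.6 tilt [ 0.0014 -0.0002] q [-0.15  0.12 -0.17  1.28  0.   -0.26] t 3.9
```

Request:
play_rows:
  steps:
    - {"grip":4.4,"x":0,"y":0,"z":-0.5,"yaw":0}
    - {"grip":4.4,"x":0,"y":0,"z":-2,"yaw":0}
    - {"grip":4.4,"x":0,"y":0,"z":-4,"yaw":0}
    - {"grip":4.4,"x":0,"y":0,"z":-6.5,"yaw":0}
    - {"grip":4.4,"x":0,"y":0,"z":-9,"yaw":0}
    - {"grip":4.4,"x":0,"y":0.5,"z":-10.5,"yaw":0}
    - {"grip":4.4,"x":0,"y":2,"z":-11,"yaw":0.01}
    - {"grip":4.4,"x":0,"y":4.5,"z":-11,"yaw":0.03}
    - {"grip":4.4,"x":0,"y":7,"z":-11,"yaw":0.05}
    - {"grip":4.4,"x":0,"y":9.5,"z":-11,"yaw":0.07}
    - {"grip":4.4,"x":0,"y":12,"z":-11,"yaw":0.09}
    - {"grip":4.4,"x":0,"y":14.5,"z":-11,"yaw":0.11}
    - {"grip":4.4,"x":0,"y":17,"z":-11,"yaw":0.13}
    - {"grip":4.4,"x":0,"y":19.5,"z":-11,"yaw":0.15}
    - {"grip":4.4,"x":0,"y":22,"z":-11,"yaw":0.17}
    - {"grip":4.4,"x":0,"y":24.5,"z":-11,"yaw":0.173}
    - {"grip":4.4,"x":-0.2,"y":26.5,"z":-11,"yaw":0.173}
    - {"grip":4.4,"x":-0.2,"y":27.4,"z":-10,"yaw":0.173}
    - {"grip":4.4,"x":-0.2,"y":27.4,"z":-8,"yaw":0.173}
    - {"grip":4.4,"x":-0.2,"y":27.4,"z":-8,"yaw":0.173}

```text
time: 5.57
tcp_pos: [0.5628, 0.3165, 0.3215]
ee_rot: [0.028, 1.0, -0.001, -0.003]
ft_force: [-1.5, -0.8, -6.7]
gripper_width: 0.0494
grasp_force: 43.5
```

```bash
python3 go.py .5642,.316,.101,86.7;python3 - <<'E'
from h import *
crop(cam('side'),90,70,140,110,5,'a2.png')
E
```

```text
shift cm [-0.19 -0.03  6.55] yaw 0.001
grasp pt [0.5618 0.3162 0.1665] ang 86.75 tilt [-0.0067 -0.0022] q [ 0.31  0.25  0.11  1.44 -0.    0.37] t 5.5667
```

View pics/a2.png

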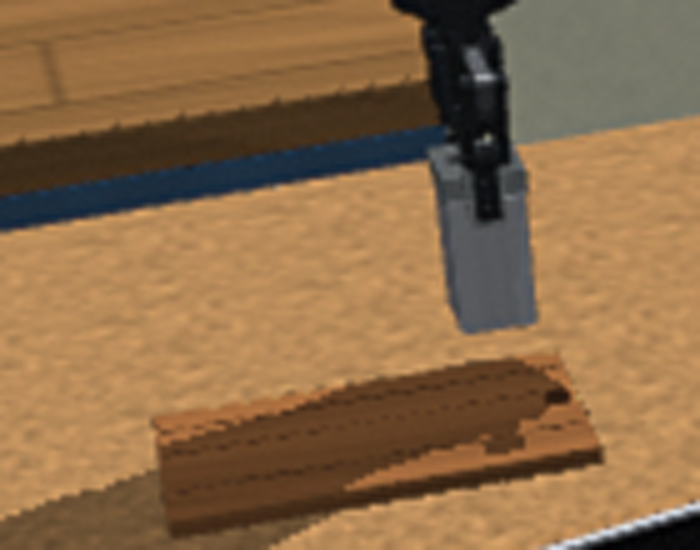

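The tin hangs upright in the grip, above the plank's far half (crop 490,330). Lower gently.

Request:
play_rows:
  steps:
    - {"grip":4.4,"x":0,"y":0,"z":1.5,"yaw":0}
    - {"grip":4.4,"x":0,"y":0,"z":3,"yaw":0}
    - {"grip":4.4,"x":0,"y":0,"z":4.5,"yaw":0}
    - {"grip":4.4,"x":0,"y":0,"z":5.5,"yaw":0}
    - {"grip":4.4,"x":0,"y":0,"z":6.2,"yaw":0}
    - {"grip":4.4,"x":0,"y":0,"z":6.5,"yaw":0}
    - {"grip":4.4,"x":0,"y":0,"z":6.7,"yaw":0}
    - {"grip":4.4,"x":0,"y":0,"z":6.8,"yaw":0}
    - {"grip":4.4,"x":0,"y":0,"z":6.9,"yaw":0}
    - {"grip":4.4,"x":0,"y":0,"z":6.9,"yaw":0}
    - {"grip":4.4,"x":0,"y":0,"z":6.9,"yaw":0}

```text
time: 6.53
tcp_pos: [0.5642, 0.3165, 0.2583]
ee_rot: [0.029, 1.0, 0.0, 0.0]
ft_force: [-0.2, 0.3, -4.8]
gripper_width: 0.0492
grasp_force: 43.5
```

```bash
python3 go.py .5642,.316,.101,86.7
```

```text
shift cm [ 0.   -0.05  0.23] yaw -0.0
grasp pt [0.5644 0.3165 0.1033] ang 86.69 tilt [0.0007 0.0003] q [0.31 0.27 0.01 1.32 0.   0.37] t 6.5333
```

Request:
play_rows:
  steps:
    - {"grip":4.4,"x":0,"y":0,"z":0.1,"yaw":0}
    - {"grip":4.4,"x":0,"y":0,"z":0.15,"yaw":0}
    - {"grip":4.4,"x":0,"y":0,"z":0.2,"yaw":0}
    - {"grip":4.4,"x":0,"y":0,"z":0.2,"yaw":0}

```text
time: 6.87
tcp_pos: [0.5643, 0.3165, 0.2567]
ee_rot: [0.029, 1.0, 0.0, 0.001]
ft_force: [-1.8, -1.3, 2.7]
gripper_width: 0.0494
grasp_force: 44.4
```

Request:
play_rows:
  steps:
    - {"grip":5.1,"x":0,"y":0,"z":0,"yaw":0}
    - {"grip":5.4,"x":0,"y":0,"z":0,"yaw":0}
    - {"grip":6,"x":0,"y":0,"z":0,"yaw":0}
    - {"grip":7,"x":0,"y":0,"z":0,"yaw":0}
    - {"grip":8,"x":0,"y":0,"z":0,"yaw":0}
    - {"grip":8,"x":0,"y":0,"z":0,"yaw":0}
    - {"grip":8.5,"x":0,"y":0,"z":-1,"yaw":0}
    - {"grip":8.5,"x":0,"y":0,"z":-3,"yaw":0}
    - {"grip":8.5,"x":0,"y":0,"z":-6,"yaw":0}
    - {"grip":8.5,"x":0,"y":0,"z":-9,"yaw":0}
    - {"grip":8.5,"x":0,"y":0,"z":-10,"yaw":0}
    - {"grip":8.5,"x":0,"y":0,"z":-10,"yaw":0}

```text
time: 7.87
tcp_pos: [0.5649, 0.3167, 0.3604]
ee_rot: [0.029, 1.0, 0.001, 0.003]
ft_force: [-0.3, 0.2, 0.6]
gripper_width: 0.0848
grasp_force: 0.0
```

```bash
python3 go.py .5225,-.0299,.18,96.6 .5225,-.0299,.078,96.6;python3 - <<'E'
from h import *
crop(cam('top'),90,150,140,110,5,'a3.png')
E
```

```text
shift cm [  2.24 -34.85   2.44] yaw -0.173
shift cm [  2.3  -34.87  12.64] yaw -0.173
grasp pt [0.5658 0.317  0.2054] ang 86.69 tilt [0.0061 0.002 ] q [0.31 0.24 0.17 1.49 0.   0.37] t 7.8667
```

View pics/a3.png

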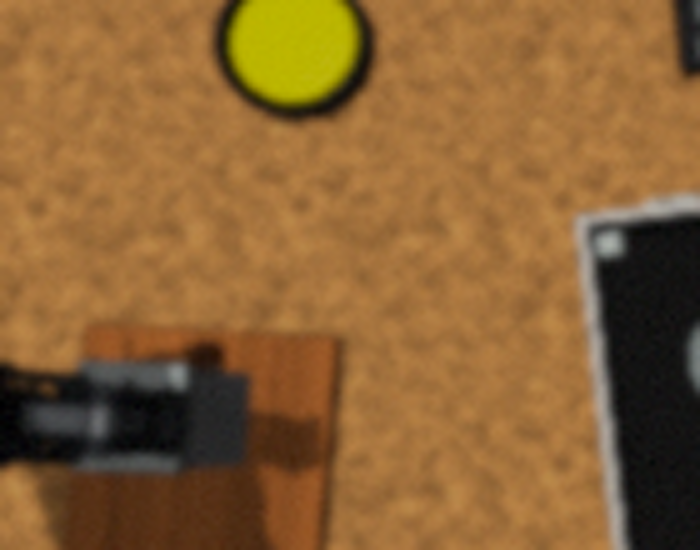

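The arm hides the square tin (crop 210,420), which stands on the plank. On to the wide tin.

Request:
play_rows:
  steps:
    - {"grip":8.5,"x":0,"y":-1,"z":0,"yaw":0}
    - {"grip":8.5,"x":0.2,"y":-3.5,"z":0.5,"yaw":-0.02}
    - {"grip":8.5,"x":0.5,"y":-6.5,"z":0.5,"yaw":-0.04}
    - {"grip":8.5,"x":0.7,"y":-9.5,"z":1,"yaw":-0.06}
    - {"grip":8.5,"x":0.9,"y":-12.5,"z":1,"yaw":-0.08}
    - {"grip":8.5,"x":1.1,"y":-15.5,"z":1,"yaw":-0.1}
    - {"grip":8.5,"x":1.3,"y":-18.5,"z":1.5,"yaw":-0.12}
    - {"grip":8.5,"x":1.5,"y":-21.5,"z":1.5,"yaw":-0.14}
    - {"grip":8.5,"x":1.7,"y":-24.5,"z":2,"yaw":-0.16}
    - {"grip":8.5,"x":1.9,"y":-27.5,"z":2,"yaw":-0.173}
    - {"grip":8.5,"x":2.1,"y":-30.5,"z":2,"yaw":-0.173}
    - {"grip":8.5,"x":2.2,"y":-33,"z":2,"yaw":-0.173}
    - {"grip":8.5,"x":2.2,"y":-34.5,"z":2,"yaw":-0.173}
    - {"grip":8.5,"x":2.2,"y":-34.8,"z":2,"yaw":-0.173}
    - {"grip":8.5,"x":2.2,"y":-34.8,"z":3,"yaw":-0.173}
    - {"grip":8.5,"x":2.2,"y":-34.8,"z":4,"yaw":-0.173}
    - {"grip":8.5,"x":2.2,"y":-34.8,"z":4,"yaw":-0.173}
    - {"grip":8.5,"x":2.2,"y":-34.8,"z":4,"yaw":-0.173}

```text
time: 9.42
tcp_pos: [0.5215, -0.0287, 0.314]
ee_rot: [-0.058, 0.998, 0.001, -0.001]
ft_force: [0.7, 0.1, -0.7]
gripper_width: 0.085
grasp_force: 0.0
```

```bash
python3 go.py .5225,-.0299,.078,96.6
```

```text
shift cm [-0.11 -0.14  8.1 ] yaw 0.001
grasp pt [ 0.5211 -0.0286  0.159 ] ang 96.67 tilt [-0.0026  0.001 ] q [-0.31 -0.13 -0.3   1.4   0.   -0.42] t 9.4167
```

Request:
play_rows:
  steps:
    - {"grip":8.5,"x":-0.1,"y":-0.1,"z":2,"yaw":0}
    - {"grip":8.5,"x":-0.1,"y":-0.1,"z":4,"yaw":0}
    - {"grip":8.5,"x":-0.1,"y":-0.1,"z":6,"yaw":0}
    - {"grip":8.5,"x":-0.1,"y":-0.1,"z":7.5,"yaw":0}
    - {"grip":8.5,"x":-0.1,"y":-0.1,"z":8,"yaw":0}
    - {"grip":8.5,"x":-0.1,"y":-0.1,"z":8,"yaw":0}
    - {"grip":8.5,"x":-0.1,"y":-0.1,"z":8,"yaw":0}

```text
time: 10.0
tcp_pos: [0.5233, -0.0303, 0.2364]
ee_rot: [-0.058, 0.998, -0.0, 0.0]
ft_force: [0.1, 0.4, 0.4]
gripper_width: 0.085
grasp_force: 0.0
```

```bash
python3 go.py .5225,-.0299,.078,96.6
```

```text
shift cm [0.08 0.05 0.34] yaw 0.001
grasp pt [ 0.5234 -0.0303  0.0814] ang 96.64 tilt [ 0.0004 -0.    ] q [-0.31 -0.09 -0.4   1.26  0.   -0.42] t 10.0
```

Request:
play_rows:
  steps:
    - {"grip":8.5,"x":0.1,"y":0.05,"z":0.3,"yaw":0}
    - {"grip":8,"x":0.1,"y":0.05,"z":0.3,"yaw":0}
    - {"grip":7.4,"x":0.1,"y":0.05,"z":0.3,"yaw":0}
    - {"grip":6.8,"x":0.1,"y":0.05,"z":0.3,"yaw":0}
    - {"grip":6.4,"x":0.1,"y":0.05,"z":0.3,"yaw":0}
    - {"grip":6.1,"x":0.1,"y":0.05,"z":0.3,"yaw":0}
    - {"grip":5.6,"x":0.1,"y":0.05,"z":0.3,"yaw":0}
    - {"grip":5.6,"x":0.1,"y":0.05,"z":0.3,"yaw":0}
    - {"grip":5.6,"x":0.1,"y":0.05,"z":0.3,"yaw":0}
    - {"grip":5.6,"x":0.1,"y":0.05,"z":0.3,"yaw":0}
  force: 40

```text
time: 10.83
tcp_pos: [0.5223, -0.0304, 0.2333]
ee_rot: [-0.058, 0.998, -0.0, 0.0]
ft_force: [-1.2, -1.0, 5.4]
gripper_width: 0.061
grasp_force: 42.5
```

```bash
python3 go.py .395,.3263,.16,86.7
```

```text
shift cm [ 8.54 36.89 -8.19] yaw 0.173
grasp pt [ 0.5225 -0.0304  0.0783] ang 96.6 tilt [ 0.0009 -0.0003] q [-0.31 -0.09 -0.41  1.25  0.   -0.42] t 10.8333
```

Request:
play_rows:
  steps:
    - {"grip":5.6,"x":0,"y":0,"z":-0.5,"yaw":0}
    - {"grip":5.6,"x":0,"y":0,"z":-2,"yaw":0}
    - {"grip":5.6,"x":0,"y":0,"z":-4.5,"yaw":0}
    - {"grip":5.6,"x":0,"y":0,"z":-7,"yaw":0}
    - {"grip":5.6,"x":0.2,"y":1,"z":-9,"yaw":0}
    - {"grip":5.6,"x":0.7,"y":3,"z":-10,"yaw":0.01}
    - {"grip":5.6,"x":1.4,"y":6,"z":-10,"yaw":0.03}
    - {"grip":5.6,"x":2.1,"y":9,"z":-10,"yaw":0.05}
    - {"grip":5.6,"x":2.8,"y":12,"z":-10,"yaw":0.07}
    - {"grip":5.6,"x":3.5,"y":15,"z":-10,"yaw":0.09}
    - {"grip":5.6,"x":4.2,"y":18,"z":-10,"yaw":0.11}
    - {"grip":5.6,"x":4.9,"y":21,"z":-10,"yaw":0.13}
    - {"grip":5.6,"x":5.6,"y":24,"z":-10,"yaw":0.15}
    - {"grip":5.6,"x":6.3,"y":27,"z":-10,"yaw":0.173}
    - {"grip":5.6,"x":7,"y":30,"z":-10,"yaw":0.173}
    - {"grip":5.6,"x":7.7,"y":33,"z":-10,"yaw":0.173}
    - {"grip":5.6,"x":8.2,"y":35.5,"z":-10,"yaw":0.173}
    - {"grip":5.6,"x":8.5,"y":36.7,"z":-9,"yaw":0.173}
    - {"grip":5.6,"x":8.5,"y":36.9,"z":-7,"yaw":0.173}
    - {"grip":5.6,"x":8.5,"y":36.9,"z":-6,"yaw":0.173}

```text
time: 12.5
tcp_pos: [0.394, 0.3272, 0.2902]
ee_rot: [0.028, 1.0, -0.001, -0.001]
ft_force: [-0.2, -0.1, -6.4]
gripper_width: 0.061
grasp_force: 45.4
```

Request:
play_rows:
  steps:
    - {"grip":5.6,"x":0,"y":0,"z":1.5,"yaw":0}
    - {"grip":5.6,"x":0,"y":0,"z":3,"yaw":0}
    - {"grip":5.6,"x":0,"y":0,"z":4,"yaw":0}
    - {"grip":5.6,"x":0,"y":0,"z":4.5,"yaw":0}
    - {"grip":5.6,"x":0,"y":0,"z":4.7,"yaw":0}
    - {"grip":5.6,"x":0,"y":0,"z":4.7,"yaw":0}
    - {"grip":5.6,"x":0,"y":0,"z":4.7,"yaw":0}

```text
time: 13.08
tcp_pos: [0.3955, 0.3265, 0.2464]
ee_rot: [0.029, 1.0, 0.0, 0.0]
ft_force: [-0.2, 0.9, -4.4]
gripper_width: 0.0609
grasp_force: 45.4
```

```bash
python3 go.py .395,.3263,.0873,86.7
```

```text
shift cm [ 0.05 -0.03  0.41] yaw -0.0
grasp pt [0.3957 0.3266 0.0914] ang 86.67 tilt [0.0008 0.0004] q [ 0.43 -0.13 -0.42  1.28  0.    0.49] t 13.0833
```

Request:
play_rows:
  steps:
    - {"grip":5.6,"x":0,"y":0,"z":0.15,"yaw":0}
    - {"grip":5.6,"x":0,"y":0,"z":0.25,"yaw":0}
    - {"grip":5.6,"x":0,"y":0,"z":0.3,"yaw":0}
    - {"grip":5.6,"x":0,"y":0,"z":0.35,"yaw":0}
    - {"grip":5.6,"x":0,"y":0,"z":0.35,"yaw":0}

```text
time: 13.5
tcp_pos: [0.3953, 0.3266, 0.2424]
ee_rot: [0.029, 1.0, 0.0, 0.0]
ft_force: [-0.6, -0.8, -3.9]
gripper_width: 0.0607
grasp_force: 45.5
```

Request:
play_rows:
  steps:
    - {"grip":5.6,"x":0,"y":0,"z":0.05,"yaw":0}
    - {"grip":5.6,"x":0,"y":0,"z":0.1,"yaw":0}
    - {"grip":5.6,"x":0,"y":0,"z":0.1,"yaw":0}
    - {"grip":5.6,"x":0,"y":0,"z":0.1,"yaw":0}

```text
time: 13.83
tcp_pos: [0.3955, 0.3266, 0.2424]
ee_rot: [0.029, 1.0, 0.0, 0.001]
ft_force: [-2.2, -2.6, 5.4]
gripper_width: 0.061
grasp_force: 46.1
```

Request:
play_rows:
  steps:
    - {"grip":6.2,"x":0,"y":0,"z":0,"yaw":0}
    - {"grip":6.5,"x":0,"y":0,"z":0,"yaw":0}
    - {"grip":7,"x":0,"y":0,"z":0,"yaw":0}
    - {"grip":8,"x":0,"y":0,"z":0,"yaw":0}
    - {"grip":8.5,"x":0,"y":0,"z":0,"yaw":0}
    - {"grip":8.5,"x":0,"y":0,"z":0,"yaw":0}
    - {"grip":8.5,"x":0,"y":0,"z":-1,"yaw":0}
    - {"grip":8.5,"x":0,"y":0,"z":-3,"yaw":0}
    - {"grip":8.5,"x":0,"y":0,"z":-6,"yaw":0}
    - {"grip":8.5,"x":0,"y":0,"z":-9,"yaw":0}
    - {"grip":8.5,"x":0,"y":0,"z":-11.5,"yaw":0}
    - {"grip":8.5,"x":0,"y":0,"z":-12,"yaw":0}
    - {"grip":8.5,"x":0,"y":0,"z":-12,"yaw":0}

```text
time: 14.92
tcp_pos: [0.3958, 0.3268, 0.3641]
ee_rot: [0.029, 1.0, 0.001, 0.002]
ft_force: [0.2, -0.1, -0.3]
gripper_width: 0.0846
grasp_force: 0.0
```

```bash
python3 go.py .6069,-.0816,.18,96.6 .6069,-.0816,.095,96.6
```

```text
shift cm [-23.42 -39.56   2.92] yaw -0.173
shift cm [-23.39 -39.58  11.42] yaw -0.173
grasp pt [0.3964 0.3271 0.2091] ang 86.69 tilt [0.0039 0.0019] q [ 0.43 -0.17 -0.24  1.49  0.    0.49] t 14.9167
```

Request:
play_rows:
  steps:
    - {"grip":8.5,"x":-0.6,"y":-1,"z":0,"yaw":0}
    - {"grip":8.5,"x":-1.8,"y":-3,"z":0,"yaw":-0.02}
    - {"grip":8.5,"x":-3.3,"y":-5.5,"z":0.5,"yaw":-0.04}
    - {"grip":8.5,"x":-4.8,"y":-8,"z":0.5,"yaw":-0.06}
    - {"grip":8.5,"x":-6.3,"y":-10.5,"z":1,"yaw":-0.08}
    - {"grip":8.5,"x":-7.8,"y":-13,"z":1,"yaw":-0.09}
    - {"grip":8.5,"x":-9.3,"y":-15.5,"z":1,"yaw":-0.1}
    - {"grip":8.5,"x":-10.8,"y":-18,"z":1.5,"yaw":-0.12}
    - {"grip":8.5,"x":-12.3,"y":-20.5,"z":1.5,"yaw":-0.13}
    - {"grip":8.5,"x":-13.8,"y":-23,"z":2,"yaw":-0.14}
    - {"grip":8.5,"x":-15.3,"y":-25.5,"z":2,"yaw":-0.15}
    - {"grip":8.5,"x":-16.8,"y":-28,"z":2,"yaw":-0.16}
    - {"grip":8.5,"x":-18.3,"y":-30.5,"z":2,"yaw":-0.173}
    - {"grip":8.5,"x":-19.8,"y":-33,"z":2.5,"yaw":-0.173}
    - {"grip":8.5,"x":-21.3,"y":-35.5,"z":2.5,"yaw":-0.173}
    - {"grip":8.5,"x":-22.6,"y":-38,"z":2.5,"yaw":-0.173}
    - {"grip":8.5,"x":-23.2,"y":-39.3,"z":2.9,"yaw":-0.173}
    - {"grip":8.5,"x":-23.4,"y":-39.6,"z":2.9,"yaw":-0.173}
    - {"grip":8.5,"x":-23.4,"y":-39.6,"z":2.9,"yaw":-0.173}
    - {"grip":8.5,"x":-23.4,"y":-39.6,"z":2.9,"yaw":-0.173}

```text
time: 16.58
tcp_pos: [0.6054, -0.0817, 0.3314]
ee_rot: [-0.058, 0.998, 0.0, -0.001]
ft_force: [-0.6, 0.3, 0.3]
gripper_width: 0.085
grasp_force: 0.0
```

Request:
play_rows:
  steps:
    - {"grip":8.5,"x":0,"y":0,"z":2,"yaw":0}
    - {"grip":8.5,"x":0,"y":0,"z":4,"yaw":0}
    - {"grip":8.5,"x":0,"y":0,"z":5,"yaw":0}
    - {"grip":8.5,"x":0,"y":0,"z":5,"yaw":0}
    - {"grip":8.5,"x":0,"y":0,"z":5,"yaw":0}

```text
time: 17.0
tcp_pos: [0.6056, -0.0814, 0.2822]
ee_rot: [-0.058, 0.998, 0.0, -0.0]
ft_force: [-0.3, 0.3, 0.5]
gripper_width: 0.0851
grasp_force: 0.0
```

```bash
python3 go.py  .6069,-.0816,.095,96.6;python3 - <<'E'
from h import *
S=cam('side');T=cam('top')
a=cv2.resize(S['color'][115:225,100:260],None,fx=4.5,fy=4.5);cv2.imwrite('pics/a4.png',a[...,::-1])
E
```

```text
shift cm [-0.13 -0.03  3.22] yaw 0.001
grasp pt [ 0.6055 -0.0814  0.1272] ang 96.66 tilt [-0.0008  0.0005] q [-0.35  0.15 -0.07  1.35  0.   -0.46] t 17.0
```

View pics/a4.png

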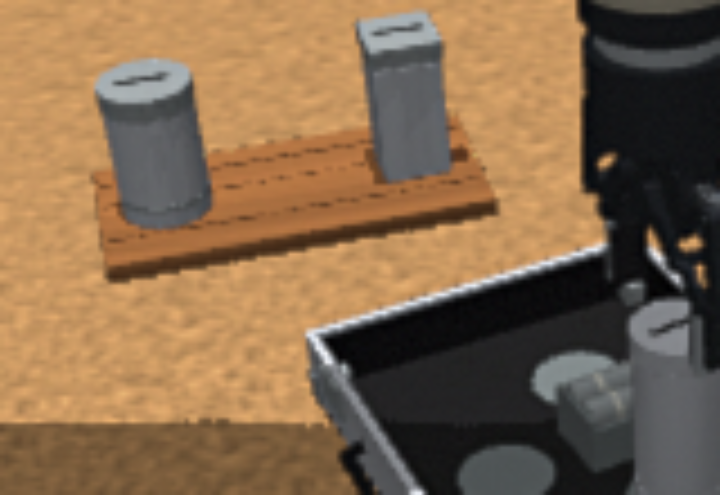

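Both tins stand upright on the plank (crop 155,145 and 410,100); worn discs are visible at (575,375) and (505,470). Grasp the tall tin.

Request:
play_rows:
  steps:
    - {"grip":8.5,"x":-0.1,"y":0,"z":1.5,"yaw":0}
    - {"grip":8.5,"x":-0.1,"y":0,"z":2.8,"yaw":0}
    - {"grip":8.5,"x":-0.1,"y":0,"z":3.4,"yaw":0}
    - {"grip":8.5,"x":-0.1,"y":0,"z":3.4,"yaw":0}
    - {"grip":7,"x":-0.1,"y":0,"z":3.4,"yaw":0}
    - {"grip":6.2,"x":-0.1,"y":0,"z":3.4,"yaw":0}
    - {"grip":5.6,"x":-0.1,"y":0,"z":3.4,"yaw":0}
    - {"grip":5.2,"x":-0.1,"y":0,"z":3.4,"yaw":0}
    - {"grip":4.9,"x":-0.1,"y":0,"z":3.4,"yaw":0}
    - {"grip":4.4,"x":-0.1,"y":0,"z":3.4,"yaw":0}
    - {"grip":4.4,"x":-0.1,"y":0,"z":3.4,"yaw":0}
    - {"grip":4.4,"x":-0.1,"y":0,"z":3.4,"yaw":0}
    - {"grip":4.4,"x":-0.1,"y":0,"z":3.4,"yaw":0}
  force: 40

```text
time: 18.18
tcp_pos: [0.6072, -0.0823, 0.249]
ee_rot: [-0.058, 0.998, -0.0, 0.001]
ft_force: [-0.2, -0.3, 5.7]
gripper_width: 0.0488
grasp_force: 40.6
```

```bash
python3 go.py  .48,.3214,.16,86.7
```

```text
shift cm [ 7.99 41.56 -6.63] yaw 0.173
grasp pt [ 0.6074 -0.0824  0.094 ] ang 96.6 tilt [ 0.0012 -0.0004] q [-0.35  0.17 -0.11  1.29  0.   -0.46] t 18.1833
```

Request:
play_rows:
  steps:
    - {"grip":4.4,"x":0,"y":0,"z":-0.5,"yaw":0}
    - {"grip":4.4,"x":0,"y":0,"z":-2,"yaw":0}
    - {"grip":4.4,"x":0,"y":0,"z":-4.5,"yaw":0}
    - {"grip":4.4,"x":0,"y":0,"z":-7,"yaw":0}
    - {"grip":4.4,"x":0,"y":0.5,"z":-9.5,"yaw":0}
    - {"grip":4.4,"x":0.4,"y":2,"z":-11.5,"yaw":0}
    - {"grip":4.4,"x":0.9,"y":4.5,"z":-12,"yaw":0.02}
    - {"grip":4.4,"x":1.4,"y":7.5,"z":-12,"yaw":0.04}
    - {"grip":4.4,"x":2,"y":10.5,"z":-12,"yaw":0.06}
    - {"grip":4.4,"x":2.6,"y":13.5,"z":-12,"yaw":0.08}
    - {"grip":4.4,"x":3.2,"y":16.5,"z":-12,"yaw":0.1}
    - {"grip":4.4,"x":3.8,"y":19.5,"z":-12,"yaw":0.12}
    - {"grip":4.4,"x":4.4,"y":22.5,"z":-12,"yaw":0.14}
    - {"grip":4.4,"x":5,"y":25.5,"z":-12,"yaw":0.16}
    - {"grip":4.4,"x":5.6,"y":28.5,"z":-12,"yaw":0.173}
    - {"grip":4.4,"x":6.2,"y":31.5,"z":-12,"yaw":0.173}
    - {"grip":4.4,"x":6.8,"y":34.5,"z":-12,"yaw":0.173}
    - {"grip":4.4,"x":7.4,"y":37.5,"z":-12,"yaw":0.173}
    - {"grip":4.4,"x":7.8,"y":40.2,"z":-12,"yaw":0.173}
    - {"grip":4.4,"x":8,"y":41.5,"z":-12,"yaw":0.173}

```text
time: 19.85
tcp_pos: [0.4783, 0.3234, 0.3676]
ee_rot: [0.028, 1.0, 0.0, -0.001]
ft_force: [-0.0, 0.8, -2.5]
gripper_width: 0.0485
grasp_force: 42.5
```

Request:
play_rows:
  steps:
    - {"grip":4.4,"x":0,"y":0,"z":0,"yaw":0}
    - {"grip":4.4,"x":0,"y":0,"z":1.5,"yaw":0}
    - {"grip":4.4,"x":0,"y":0,"z":4,"yaw":0}
    - {"grip":4.4,"x":0,"y":0,"z":6.5,"yaw":0}
    - {"grip":4.4,"x":0,"y":0,"z":8.5,"yaw":0}
    - {"grip":4.4,"x":0,"y":0,"z":10,"yaw":0}
    - {"grip":4.4,"x":0,"y":0,"z":10.6,"yaw":0}
    - {"grip":4.4,"x":0,"y":0,"z":10.8,"yaw":0}
    - {"grip":4.4,"x":0,"y":0,"z":10.8,"yaw":0}
    - {"grip":4.4,"x":0,"y":0,"z":10.8,"yaw":0}

```text
time: 20.68
tcp_pos: [0.4803, 0.3207, 0.2614]
ee_rot: [0.029, 1.0, 0.0, 0.001]
ft_force: [0.5, -0.1, -2.7]
gripper_width: 0.049
grasp_force: 42.5
```

```bash
python3 go.py  .48,.3214,.102,86.7
```

```text
shift cm [0.04 0.07 0.44] yaw -0.001
grasp pt [0.4805 0.3208 0.1064] ang 86.67 tilt [0.0014 0.0005] q [ 0.36  0.06 -0.21  1.3  -0.    0.42] t 20.6833
```

Request:
play_rows:
  steps:
    - {"grip":4.4,"x":0,"y":0,"z":0.15,"yaw":0}
    - {"grip":4.4,"x":0,"y":0,"z":0.25,"yaw":0}
    - {"grip":4.4,"x":0,"y":0,"z":0.3,"yaw":0}
    - {"grip":4.4,"x":0,"y":0,"z":0.35,"yaw":0}
    - {"grip":4.4,"x":0,"y":0,"z":0.35,"yaw":0}

```text
time: 21.1
tcp_pos: [0.4802, 0.321, 0.2581]
ee_rot: [0.029, 1.0, 0.0, 0.001]
ft_force: [-1.8, -0.6, 5.1]
gripper_width: 0.049
grasp_force: 42.7
```

Contact. Release and rise, then go to the rack.

Request:
play_rows:
  steps:
    - {"grip":5.1,"x":0,"y":0,"z":0,"yaw":0}
    - {"grip":5.4,"x":0,"y":0,"z":0,"yaw":0}
    - {"grip":6,"x":0,"y":0,"z":0,"yaw":0}
    - {"grip":7,"x":0,"y":0,"z":0,"yaw":0}
    - {"grip":8,"x":0,"y":0,"z":0,"yaw":0}
    - {"grip":8,"x":0,"y":0,"z":0,"yaw":0}
    - {"grip":8,"x":0,"y":0,"z":-1,"yaw":0}
    - {"grip":8,"x":0,"y":0,"z":-3,"yaw":0}
    - {"grip":8,"x":0,"y":0,"z":-5.5,"yaw":0}
    - {"grip":8,"x":0,"y":0,"z":-8,"yaw":0}
    - {"grip":8,"x":0,"y":0,"z":-9,"yaw":0}
    - {"grip":8,"x":0,"y":0,"z":-9,"yaw":0}
    - {"grip":8,"x":0,"y":0,"z":-9,"yaw":0}

```text
time: 22.18
tcp_pos: [0.4799, 0.3209, 0.3468]
ee_rot: [0.029, 1.0, 0.0, 0.0]
ft_force: [0.3, -0.3, -1.1]
gripper_width: 0.0801
grasp_force: 0.0
```

```bash
python3 go.py  .505,.15,.2,96.8 .5988,-.0176,.10,96.8;python3 - <<'E'
from h import *
T=cam('top')
crop(T,200,175,130,110,5,'b1.png')
E
```

```text
shift cm [ -3.49 -16.92  -0.82] yaw -0.176
shift cm [-13.82 -33.11   9.18] yaw -0.176
grasp pt [0.4801 0.321  0.1918] ang 86.69 tilt [0.0008 0.0003] q [ 0.36  0.03 -0.08  1.46  0.    0.42] t 22.1833
```

View pics/b1.png

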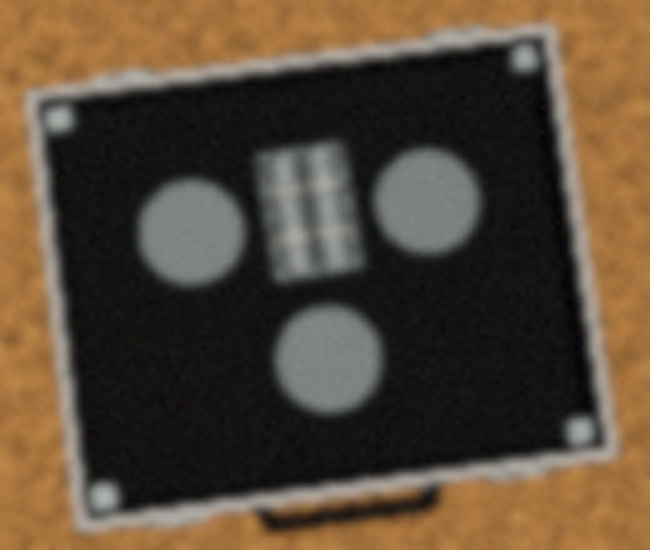

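Discs at (191,232), (428,201), (329,360) in the crop, rack at (310,211), undisturbed.

```bash
cat > disc.py <<'E'
from h import *
T=cam('top')
g=cv2.cvtColor(cv2.resize(T['color'][175:285,200:330],None,fx=5,fy=5,interpolation=cv2.INTER_CUBIC),cv2.COLOR_RGB2GRAY)
m=(g>75).astype('uint8')
for q in cv2.findContours(m,cv2.RETR_CCOMP,cv2.CHAIN_APPROX_NONE)[0]:
    if 4000<cv2.contourArea(q)<30000:
        M=cv2.moments(q);x,y=M['m10']/M['m00'],M['m01']/M['m00'];p=((x+.5)/5-.5+200,(y+.5)/5-.5+175)
        print(round(x),round(y),cv2.minAreaRect(q)[1:],'at .006',np.round(onz(T,p,.006),4),'at .046',np.round(onz(T,p,.046),4))
E
python3 disc.py
```

```text
328 359 ((106.0, 106.0), 90.0) at .006 [ 0.5243 -0.0269  0.006 ] at .046 [ 0.5255 -0.0253  0.046 ]
191 232 ((105.0, 104.0), 90.0) at .006 [0.5907 0.0434 0.006 ] at .046 [0.5891 0.0418 0.046 ]
427 201 ((103.0, 103.0), 90.0) at .006 [ 0.6051 -0.0798  0.006 ] at .046 [ 0.6028 -0.076   0.046 ]
309 212 ((130.7853546142578, 89.04295349121094), 80.65532684326172) at .006 [ 0.6005 -0.0182  0.006 ] at .046 [ 0.5985 -0.017   0.046 ]
```

Request:
play_rows:
  steps:
    - {"grip":8,"x":-0.5,"y":-1,"z":0,"yaw":0}
    - {"grip":8,"x":-1.3,"y":-3,"z":0,"yaw":-0.02}
    - {"grip":8,"x":-2.5,"y":-6,"z":0,"yaw":-0.04}
    - {"grip":8,"x":-3.7,"y":-9,"z":0,"yaw":-0.06}
    - {"grip":8,"x":-5,"y":-12,"z":0,"yaw":-0.08}
    - {"grip":8,"x":-6.2,"y":-15,"z":0.5,"yaw":-0.1}
    - {"grip":8,"x":-7.5,"y":-18,"z":1.5,"yaw":-0.12}
    - {"grip":8,"x":-8.7,"y":-21,"z":3,"yaw":-0.14}
    - {"grip":8,"x":-10,"y":-24,"z":4.5,"yaw":-0.16}
    - {"grip":8,"x":-11.2,"y":-27,"z":6,"yaw":-0.18}
    - {"grip":8,"x":-12.5,"y":-30,"z":7.5,"yaw":-0.197}
    - {"grip":8,"x":-13.4,"y":-32.2,"z":9,"yaw":-0.197}
    - {"grip":8,"x":-13.8,"y":-33.1,"z":9.2,"yaw":-0.197}
    - {"grip":8,"x":-13.8,"y":-33.1,"z":9.2,"yaw":-0.197}
    - {"grip":8,"x":-13.8,"y":-33.1,"z":9.2,"yaw":-0.197}
    - {"grip":8,"x":-13.8,"y":-33.1,"z":9.2,"yaw":-0.197}

```text
time: 23.62
tcp_pos: [0.5983, -0.0167, 0.2553]
ee_rot: [-0.07, 0.998, 0.0, 0.0]
ft_force: [0.6, -0.1, -0.4]
gripper_width: 0.0802
grasp_force: 0.0
```

```bash
python3 go.py .5988,-.0176,.028,98
```

```text
shift cm [-0.04 -0.1   7.23] yaw 0.0
grasp pt [ 0.5983 -0.0167  0.1003] ang 98.02 tilt [0.0004 0.0003] q [-0.25  0.13 -0.15  1.29  0.   -0.39] t 23.6167
```

Request:
play_rows:
  steps:
    - {"grip":8,"x":0,"y":-0.1,"z":2,"yaw":0}
    - {"grip":8,"x":0,"y":-0.1,"z":4.5,"yaw":0}
    - {"grip":8,"x":0,"y":-0.1,"z":6.2,"yaw":0}
    - {"grip":8,"x":0,"y":-0.1,"z":7,"yaw":0}
    - {"grip":8,"x":0,"y":-0.1,"z":7.1,"yaw":0}
    - {"grip":7,"x":0,"y":-0.1,"z":7.1,"yaw":0}
    - {"grip":6,"x":0,"y":-0.1,"z":7.1,"yaw":0}
    - {"grip":5.2,"x":0,"y":-0.1,"z":7.1,"yaw":0}
    - {"grip":4.7,"x":0,"y":-0.1,"z":7.1,"yaw":0}
    - {"grip":4.3,"x":0,"y":-0.1,"z":7.1,"yaw":0}
    - {"grip":3.8,"x":0,"y":-0.1,"z":7.1,"yaw":0}
    - {"grip":3.8,"x":0,"y":-0.1,"z":7.1,"yaw":0}
    - {"grip":3.8,"x":0,"y":-0.1,"z":7.1,"yaw":0}
    - {"grip":3.8,"x":0,"y":-0.1,"z":7.1,"yaw":0}
  force: 45

```text
time: 24.78
tcp_pos: [0.5991, -0.0186, 0.185]
ee_rot: [-0.07, 0.998, -0.0, 0.001]
ft_force: [-0.8, 1.5, 6.1]
gripper_width: 0.0436
grasp_force: 45.9
```

```bash
python3 go.py .5041,-.3324,.15,92.5 .5041,-.3324,.028,92.5
```

```text
shift cm [ 13.74 -29.76 -12.01] yaw 0.096
shift cm [ 13.76 -29.76   0.19] yaw 0.096
grasp pt [ 0.5994 -0.0186  0.03  ] ang 97.98 tilt [ 0.0018 -0.    ] q [-0.25  0.18 -0.22  1.17  0.   -0.39] t 24.7833
```

Request:
play_rows:
  steps:
    - {"grip":3.8,"x":0,"y":0,"z":-0.5,"yaw":0}
    - {"grip":3.8,"x":0,"y":0,"z":-2,"yaw":0}
    - {"grip":3.8,"x":0,"y":0,"z":-4.5,"yaw":0}
    - {"grip":3.8,"x":0,"y":0,"z":-7,"yaw":0}
    - {"grip":3.8,"x":0.2,"y":-0.5,"z":-9,"yaw":0}
    - {"grip":3.8,"x":0.9,"y":-2,"z":-10,"yaw":0}
    - {"grip":3.8,"x":2,"y":-4.5,"z":-10,"yaw":0.02}
    - {"grip":3.8,"x":3.2,"y":-7,"z":-10,"yaw":0.03}
    - {"grip":3.8,"x":4.4,"y":-9.5,"z":-10,"yaw":0.04}
    - {"grip":3.8,"x":5.5,"y":-12,"z":-10,"yaw":0.05}
    - {"grip":3.8,"x":6.7,"y":-14.5,"z":-10,"yaw":0.06}
    - {"grip":3.8,"x":7.8,"y":-17,"z":-10,"yaw":0.07}
    - {"grip":3.8,"x":9,"y":-19.5,"z":-10,"yaw":0.08}
    - {"grip":3.8,"x":10.2,"y":-22,"z":-10,"yaw":0.09}
    - {"grip":3.8,"x":11.3,"y":-24.5,"z":-9.5,"yaw":0.096}
    - {"grip":3.8,"x":12.5,"y":-27,"z":-9,"yaw":0.096}
    - {"grip":3.8,"x":13.4,"y":-29,"z":-8,"yaw":0.096}
    - {"grip":3.8,"x":13.8,"y":-29.8,"z":-6.5,"yaw":0.096}
    - {"grip":3.8,"x":13.8,"y":-29.8,"z":-5,"yaw":0.096}
    - {"grip":3.8,"x":13.8,"y":-29.8,"z":-5,"yaw":0.096}

```text
time: 26.45
tcp_pos: [0.5017, -0.3325, 0.2297]
ee_rot: [-0.021, 1.0, 0.002, -0.002]
ft_force: [-1.3, 1.1, -7.1]
gripper_width: 0.0435
grasp_force: 47.2
```

Request:
play_rows:
  steps:
    - {"grip":3.8,"x":0,"y":0,"z":1,"yaw":0}
    - {"grip":3.8,"x":0,"y":0,"z":2.5,"yaw":0}
    - {"grip":3.8,"x":0,"y":0,"z":3.8,"yaw":0}
    - {"grip":3.8,"x":0,"y":0,"z":4.5,"yaw":0}
    - {"grip":3.8,"x":0,"y":0,"z":4.6,"yaw":0}
    - {"grip":3.8,"x":0,"y":0,"z":4.6,"yaw":0}
    - {"grip":3.8,"x":0,"y":0,"z":4.6,"yaw":0}

```text
time: 27.03
tcp_pos: [0.5036, -0.3329, 0.1884]
ee_rot: [-0.022, 1.0, -0.0, 0.0]
ft_force: [0.6, 0.1, -4.5]
gripper_width: 0.0432
grasp_force: 47.4
```

```bash
python3 go.py .5041,-.3330,.028,92.5
```

```text
shift cm [-0.05 -0.01  0.54] yaw -0.0
grasp pt [ 0.5037 -0.333   0.0334] ang 92.49 tilt [ 0.0007 -0.0005] q [-0.8   0.19 -0.21  1.17  0.   -0.84] t 27.0333
```

Request:
play_rows:
  steps:
    - {"grip":3.8,"x":0,"y":0,"z":0.1,"yaw":0}
    - {"grip":3.8,"x":0,"y":0,"z":0.2,"yaw":0}
    - {"grip":3.8,"x":0,"y":0,"z":0.3,"yaw":0}
    - {"grip":3.8,"x":0,"y":0,"z":0.35,"yaw":0}
    - {"grip":3.8,"x":0,"y":0,"z":0.35,"yaw":0}

```text
time: 27.45
tcp_pos: [0.5032, -0.3328, 0.1841]
ee_rot: [-0.022, 1.0, 0.0, 0.0]
ft_force: [0.3, -0.2, -5.0]
gripper_width: 0.0432
grasp_force: 47.4
```

Request:
play_rows:
  steps:
    - {"grip":3.8,"x":0,"y":0,"z":0.05,"yaw":0}
    - {"grip":3.8,"x":0,"y":0,"z":0.1,"yaw":0}
    - {"grip":3.8,"x":0,"y":0,"z":0.1,"yaw":0}
    - {"grip":3.8,"x":0,"y":0,"z":0.1,"yaw":0}

```text
time: 27.78
tcp_pos: [0.5033, -0.3328, 0.184]
ee_rot: [-0.022, 1.0, -0.0, 0.0]
ft_force: [-3.9, 4.2, 3.9]
gripper_width: 0.0436
grasp_force: 48.5
```

Request:
play_rows:
  steps:
    - {"grip":4.5,"x":0,"y":0,"z":0,"yaw":0}
    - {"grip":4.8,"x":0,"y":0,"z":0,"yaw":0}
    - {"grip":5.5,"x":0,"y":0,"z":0,"yaw":0}
    - {"grip":6.5,"x":0,"y":0,"z":0,"yaw":0}
    - {"grip":6.5,"x":0,"y":0,"z":0,"yaw":0}
    - {"grip":6.5,"x":0,"y":0,"z":0,"yaw":0}
    - {"grip":6.5,"x":0,"y":0,"z":-1,"yaw":0}
    - {"grip":6.5,"x":0,"y":0,"z":-3,"yaw":0}
    - {"grip":6.5,"x":0,"y":0,"z":-6,"yaw":0}
    - {"grip":8,"x":0,"y":0,"z":-9.5,"yaw":0}
    - {"grip":8,"x":0,"y":0,"z":-13,"yaw":0}
    - {"grip":8,"x":0,"y":0,"z":-16,"yaw":0}
    - {"grip":8,"x":0,"y":0,"z":-17,"yaw":0}
    - {"grip":8,"x":0,"y":0,"z":-17,"yaw":0}

```text
time: 28.95
tcp_pos: [0.5038, -0.3334, 0.3577]
ee_rot: [-0.022, 1.0, -0.002, 0.002]
ft_force: [-0.3, -1.2, 0.4]
gripper_width: 0.0798
grasp_force: 0.0
```

```bash
python3 go.py .4803,.321,.2,86.7; python3 go.py .4803,.321,.1031,86.7
```

```text
shift cm [-4.800e-01  6.548e+01 -3.000e-02] yaw 0.101
grasp pt [ 0.5045 -0.3341  0.2027] ang 92.48 tilt [ 0.0045 -0.0044] q [-0.8   0.11  0.02  1.47  0.   -0.84] t 28.95
shift cm [-0.44 65.52  9.66] yaw 0.101
grasp pt [ 0.5045 -0.3341  0.2027] ang 92.48 tilt [ 0.0045 -0.0044] q [-0.8   0.11  0.02  1.47  0.   -0.84] t 28.95
```

Request:
play_rows:
  steps:
    - {"grip":8,"x":0,"y":1,"z":0,"yaw":0}
    - {"grip":8,"x":0,"y":3,"z":0,"yaw":0.01}
    - {"grip":8,"x":0,"y":6,"z":0,"yaw":0.02}
    - {"grip":8,"x":0,"y":9.5,"z":0,"yaw":0.03}
    - {"grip":8,"x":0,"y":13,"z":0,"yaw":0.04}
    - {"grip":8,"x":0,"y":16.5,"z":0,"yaw":0.04}
    - {"grip":8,"x":-0.1,"y":20,"z":0,"yaw":0.05}
    - {"grip":8,"x":-0.1,"y":23.5,"z":0,"yaw":0.05}
    - {"grip":8,"x":-0.1,"y":27,"z":0,"yaw":0.06}
    - {"grip":8,"x":-0.2,"y":30.5,"z":0,"yaw":0.06}
    - {"grip":8,"x":-0.2,"y":34,"z":0,"yaw":0.07}
    - {"grip":8,"x":-0.3,"y":37.5,"z":0,"yaw":0.08}
    - {"grip":8,"x":-0.3,"y":41,"z":0,"yaw":0.09}
    - {"grip":8,"x":-0.3,"y":44.5,"z":0,"yaw":0.1}
    - {"grip":8,"x":-0.4,"y":48,"z":0,"yaw":0.101}
    - {"grip":8,"x":-0.4,"y":51.5,"z":0,"yaw":0.101}
    - {"grip":8,"x":-0.4,"y":55,"z":0,"yaw":0.101}
    - {"grip":8,"x":-0.4,"y":58.5,"z":0,"yaw":0.101}
    - {"grip":8,"x":-0.4,"y":62,"z":0,"yaw":0.101}
    - {"grip":8,"x":-0.4,"y":64.5,"z":0,"yaw":0.101}

```text
time: 30.62
tcp_pos: [0.4776, 0.3145, 0.3508]
ee_rot: [0.028, 1.0, -0.0, -0.002]
ft_force: [0.5, -0.7, -0.2]
gripper_width: 0.0801
grasp_force: 0.0
```

Request:
play_rows:
  steps:
    - {"grip":8,"x":0,"y":1,"z":0,"yaw":0}
    - {"grip":8,"x":0,"y":1,"z":0,"yaw":0}
    - {"grip":8,"x":0,"y":1,"z":0,"yaw":0}
    - {"grip":8,"x":0,"y":1,"z":0,"yaw":0}

```text
time: 30.95
tcp_pos: [0.4798, 0.3208, 0.3524]
ee_rot: [0.029, 1.0, -0.0, -0.001]
ft_force: [0.7, -0.7, 0.2]
gripper_width: 0.08
grasp_force: 0.0
```

```bash
python3 go.py .4803,.321,.1031,86.7;python3 - <<'E'
from h import *
T=cam('top')
a=cv2.resize(T['color'][200:310,330:430],None,fx=5,fy=5);S=cam('side');b=cv2.resize(S['color'][265:365,185:315],None,fx=2,fy=2)
c=np.zeros((550,760,3),'uint8');c[:,:500]=a;c[:200,500:760]=b
cv2.imwrite('pics/b2.png',c[...,::-1])
E
```

```text
shift cm [-0.06  0.04  9.43] yaw -0.001
grasp pt [0.4796 0.3206 0.1974] ang 86.65 tilt [-0.0013 -0.0008] q [ 0.36  0.03 -0.07  1.47 -0.    0.42] t 30.95
```

View pics/b2.png

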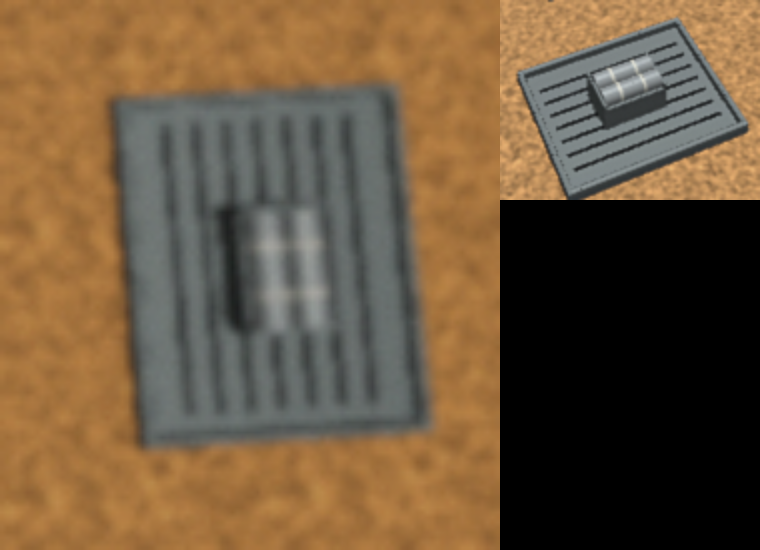

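Rack sits level at the tray centre (crop 275,268). Pick up the tall tin again.

Request:
play_rows:
  steps:
    - {"grip":8,"x":0,"y":0,"z":1.5,"yaw":0}
    - {"grip":8,"x":0,"y":0,"z":4,"yaw":0}
    - {"grip":8,"x":0,"y":0,"z":6.5,"yaw":0}
    - {"grip":8,"x":0,"y":0,"z":8.5,"yaw":0}
    - {"grip":8,"x":0,"y":0,"z":9.4,"yaw":0}
    - {"grip":8,"x":0,"y":0,"z":9.4,"yaw":0}
    - {"grip":7,"x":0,"y":0,"z":9.4,"yaw":0}
    - {"grip":6.2,"x":0,"y":0,"z":9.4,"yaw":0}
    - {"grip":5.6,"x":0,"y":0,"z":9.4,"yaw":0}
    - {"grip":5.2,"x":0,"y":0,"z":9.4,"yaw":0}
    - {"grip":4.9,"x":0,"y":0,"z":9.4,"yaw":0}
    - {"grip":4.4,"x":0,"y":0,"z":9.4,"yaw":0}
    - {"grip":4.4,"x":0,"y":0,"z":9.4,"yaw":0}
    - {"grip":4.4,"x":0,"y":0,"z":9.4,"yaw":0}
    - {"grip":4.4,"x":0,"y":0,"z":9.4,"yaw":0}
  force: 40

```text
time: 32.3
tcp_pos: [0.4805, 0.3219, 0.2607]
ee_rot: [0.029, 1.0, 0.0, 0.001]
ft_force: [0.3, -1.8, 7.9]
gripper_width: 0.0486
grasp_force: 40.2
```

```bash
python3 go.py .607,-.0822,.16,96.6
```

```text
shift cm [-14.98 -39.6   -5.42] yaw -0.173
grasp pt [0.4808 0.3219 0.1057] ang 86.69 tilt [0.0022 0.0005] q [ 0.36  0.06 -0.21  1.3  -0.    0.42] t 32.3
```

Request:
play_rows:
  steps:
    - {"grip":4.4,"x":0,"y":0,"z":-0.5,"yaw":0}
    - {"grip":4.4,"x":0,"y":0,"z":-2,"yaw":0}
    - {"grip":4.4,"x":0,"y":0,"z":-4.5,"yaw":0}
    - {"grip":4.4,"x":0,"y":0,"z":-7,"yaw":0}
    - {"grip":4.4,"x":0,"y":-0.5,"z":-9,"yaw":0}
    - {"grip":4.4,"x":-0.6,"y":-2,"z":-10.5,"yaw":0}
    - {"grip":4.4,"x":-1.5,"y":-4.5,"z":-11,"yaw":-0.02}
    - {"grip":4.4,"x":-2.6,"y":-7.5,"z":-11,"yaw":-0.04}
    - {"grip":4.4,"x":-3.7,"y":-10.5,"z":-11,"yaw":-0.06}
    - {"grip":4.4,"x":-4.9,"y":-13.5,"z":-11,"yaw":-0.08}
    - {"grip":4.4,"x":-6,"y":-16.5,"z":-11,"yaw":-0.1}
    - {"grip":4.4,"x":-7.2,"y":-19.5,"z":-11,"yaw":-0.12}
    - {"grip":4.4,"x":-8.3,"y":-22.5,"z":-11,"yaw":-0.14}
    - {"grip":4.4,"x":-9.4,"y":-25.5,"z":-11,"yaw":-0.16}
    - {"grip":4.4,"x":-10.6,"y":-28.5,"z":-11,"yaw":-0.173}
    - {"grip":4.4,"x":-11.7,"y":-31.5,"z":-11,"yaw":-0.173}
    - {"grip":4.4,"x":-12.8,"y":-34.5,"z":-11,"yaw":-0.173}
    - {"grip":4.4,"x":-14,"y":-37.3,"z":-11,"yaw":-0.173}
    - {"grip":4.4,"x":-14.7,"y":-39,"z":-11,"yaw":-0.173}
    - {"grip":4.4,"x":-15,"y":-39.6,"z":-11,"yaw":-0.173}

```text
time: 33.97
tcp_pos: [0.6072, -0.085, 0.3685]
ee_rot: [-0.056, 0.998, -0.0, -0.0]
ft_force: [-0.4, -0.1, -3.7]
gripper_width: 0.0488
grasp_force: 42.4
```

Request:
play_rows:
  steps:
    - {"grip":4.4,"x":0,"y":0,"z":0,"yaw":0}
    - {"grip":4.4,"x":0,"y":0,"z":1.5,"yaw":0}
    - {"grip":4.4,"x":0,"y":0,"z":4,"yaw":0}
    - {"grip":4.4,"x":0,"y":0,"z":6.5,"yaw":0}
    - {"grip":4.4,"x":0,"y":0,"z":8.5,"yaw":0}
    - {"grip":4.4,"x":0,"y":0,"z":10,"yaw":0}
    - {"grip":4.4,"x":0,"y":0,"z":10.8,"yaw":0}
    - {"grip":4.4,"x":0,"y":0,"z":11,"yaw":0}
    - {"grip":4.4,"x":0,"y":0,"z":11,"yaw":0}
    - {"grip":4.4,"x":0,"y":0,"z":11,"yaw":0}

```text
time: 34.8
tcp_pos: [0.6072, -0.0819, 0.2605]
ee_rot: [-0.058, 0.998, -0.0, 0.001]
ft_force: [-0.4, 0.3, -2.7]
gripper_width: 0.0489
grasp_force: 42.5
```

```bash
python3 go.py .6068,-.0818,.0967,96.6
```

```text
shift cm [0.04 0.02 0.88] yaw 0.001
grasp pt [ 0.6074 -0.082   0.1055] ang 96.63 tilt [ 0.0014 -0.0004] q [-0.35  0.16 -0.1   1.31  0.   -0.46] t 34.8
```

Request:
play_rows:
  steps:
    - {"grip":4.4,"x":0,"y":0,"z":0.3,"yaw":0}
    - {"grip":4.4,"x":0,"y":0,"z":0.5,"yaw":0}
    - {"grip":4.4,"x":0,"y":0,"z":0.65,"yaw":0}
    - {"grip":4.4,"x":0,"y":0,"z":0.75,"yaw":0}
    - {"grip":4.4,"x":0,"y":0,"z":0.8,"yaw":0}
    - {"grip":4.4,"x":0,"y":0,"z":0.85,"yaw":0}
    - {"grip":4.4,"x":0,"y":0,"z":0.85,"yaw":0}
    - {"grip":4.4,"x":0,"y":0,"z":0.85,"yaw":0}

```text
time: 35.47
tcp_pos: [0.6072, -0.0824, 0.2517]
ee_rot: [-0.058, 0.998, -0.0, 0.001]
ft_force: [-1.7, 0.4, 6.5]
gripper_width: 0.0489
grasp_force: 42.7
```

Request:
play_rows:
  steps:
    - {"grip":5.1,"x":0,"y":0,"z":0,"yaw":0}
    - {"grip":5.4,"x":0,"y":0,"z":0,"yaw":0}
    - {"grip":6,"x":0,"y":0,"z":0,"yaw":0}
    - {"grip":7,"x":0,"y":0,"z":0,"yaw":0}
    - {"grip":8,"x":0,"y":0,"z":0,"yaw":0}
    - {"grip":8.5,"x":0,"y":0,"z":0,"yaw":0}
    - {"grip":8.5,"x":0,"y":0,"z":-1,"yaw":0}
    - {"grip":8.5,"x":0,"y":0,"z":-3,"yaw":0}
    - {"grip":8.5,"x":0,"y":0,"z":-6,"yaw":0}
    - {"grip":8.5,"x":0,"y":0,"z":-9,"yaw":0}
    - {"grip":8.5,"x":0,"y":0,"z":-10,"yaw":0}
    - {"grip":8.5,"x":0,"y":0,"z":-10,"yaw":0}
    - {"grip":8.5,"x":0,"y":0,"z":-10,"yaw":0}

```text
time: 36.55
tcp_pos: [0.607, -0.0823, 0.3513]
ee_rot: [-0.058, 0.998, -0.0, 0.001]
ft_force: [0.9, -0.9, -0.3]
gripper_width: 0.0849
grasp_force: 0.0
```

```bash
python3 go.py .3955,.3266,.18,86.7
```

```text
shift cm [16.31 43.05  1.59] yaw 0.173
grasp pt [ 0.6072 -0.0824  0.1963] ang 96.6 tilt [ 0.0013 -0.0004] q [-0.35  0.14  0.04  1.47  0.   -0.46] t 36.55
```

Request:
play_rows:
  steps:
    - {"grip":8.5,"x":0.4,"y":1,"z":0,"yaw":0}
    - {"grip":8.5,"x":1.1,"y":3,"z":0,"yaw":0.02}
    - {"grip":8.5,"x":2.1,"y":5.5,"z":0,"yaw":0.04}
    - {"grip":8.5,"x":3.2,"y":8.5,"z":0,"yaw":0.06}
    - {"grip":8.5,"x":4.4,"y":11.5,"z":0,"yaw":0.08}
    - {"grip":8.5,"x":5.5,"y":14.5,"z":0,"yaw":0.09}
    - {"grip":8.5,"x":6.6,"y":17.5,"z":0,"yaw":0.1}
    - {"grip":8.5,"x":7.8,"y":20.5,"z":0,"yaw":0.12}
    - {"grip":8.5,"x":8.9,"y":23.5,"z":0,"yaw":0.13}
    - {"grip":8.5,"x":10,"y":26.5,"z":0,"yaw":0.14}
    - {"grip":8.5,"x":11.2,"y":29.5,"z":0,"yaw":0.15}
    - {"grip":8.5,"x":12.3,"y":32.5,"z":0,"yaw":0.16}
    - {"grip":8.5,"x":13.4,"y":35.5,"z":0,"yaw":0.173}
    - {"grip":8.5,"x":14.6,"y":38.5,"z":0.5,"yaw":0.173}
    - {"grip":8.5,"x":15.6,"y":41.3,"z":1,"yaw":0.173}
    - {"grip":8.5,"x":16.2,"y":42.7,"z":1.6,"yaw":0.173}
    - {"grip":8.5,"x":16.3,"y":43,"z":1.6,"yaw":0.173}
    - {"grip":8.5,"x":16.3,"y":43,"z":1.6,"yaw":0.173}
    - {"grip":8.5,"x":16.3,"y":43,"z":1.6,"yaw":0.173}
    - {"grip":8.5,"x":16.3,"y":43,"z":1.6,"yaw":0.173}

```text
time: 38.22
tcp_pos: [0.3958, 0.3254, 0.3345]
ee_rot: [0.029, 1.0, -0.0, -0.0]
ft_force: [0.4, 0.0, 0.6]
gripper_width: 0.0852
grasp_force: 0.0
```

```bash
python3 go.py .3955,.3266,.0874,86.7
```

```text
shift cm [0.04 0.12 9.21] yaw -0.001
grasp pt [0.3958 0.3254 0.1795] ang 86.63 tilt [-0.0002 -0.0003] q [ 0.43 -0.17 -0.3   1.44 -0.    0.49] t 38.2167
```

Request:
play_rows:
  steps:
    - {"grip":8.5,"x":0,"y":0.1,"z":1.5,"yaw":0}
    - {"grip":8.5,"x":0,"y":0.1,"z":4,"yaw":0}
    - {"grip":8.5,"x":0,"y":0.1,"z":6.5,"yaw":0}
    - {"grip":8.5,"x":0,"y":0.1,"z":8.5,"yaw":0}
    - {"grip":8.5,"x":0,"y":0.1,"z":9.2,"yaw":0}
    - {"grip":8.5,"x":0,"y":0.1,"z":9.2,"yaw":0}
    - {"grip":8,"x":0,"y":0.1,"z":9.2,"yaw":0}
    - {"grip":7.4,"x":0,"y":0.1,"z":9.2,"yaw":0}
    - {"grip":6.8,"x":0,"y":0.1,"z":9.2,"yaw":0}
    - {"grip":6.4,"x":0,"y":0.1,"z":9.2,"yaw":0}
    - {"grip":6.1,"x":0,"y":0.1,"z":9.2,"yaw":0}
    - {"grip":5.6,"x":0,"y":0.1,"z":9.2,"yaw":0}
    - {"grip":5.6,"x":0,"y":0.1,"z":9.2,"yaw":0}
    - {"grip":5.6,"x":0,"y":0.1,"z":9.2,"yaw":0}
    - {"grip":5.6,"x":0,"y":0.1,"z":9.2,"yaw":0}
  force: 40

```text
time: 39.47
tcp_pos: [0.3961, 0.3272, 0.2442]
ee_rot: [0.029, 1.0, 0.0, 0.001]
ft_force: [-0.6, -2.8, 7.1]
gripper_width: 0.0609
grasp_force: 41.8
```

```bash
python3 go.py .5227,-.0297,.16,96.6
```

```text
shift cm [-14.72 -34.89  -7.06] yaw -0.173
grasp pt [0.3964 0.3272 0.0892] ang 86.68 tilt [0.0021 0.0001] q [ 0.44 -0.13 -0.43  1.27 -0.    0.49] t 39.4667
```

Request:
play_rows:
  steps:
    - {"grip":5.6,"x":0,"y":0,"z":-0.5,"yaw":0}
    - {"grip":5.6,"x":0,"y":0,"z":-2,"yaw":0}
    - {"grip":5.6,"x":0,"y":0,"z":-4.5,"yaw":0}
    - {"grip":5.6,"x":0,"y":0,"z":-7,"yaw":0}
    - {"grip":5.6,"x":-0.4,"y":-1,"z":-9,"yaw":0}
    - {"grip":5.6,"x":-1.2,"y":-3,"z":-10,"yaw":-0.01}
    - {"grip":5.6,"x":-2.5,"y":-6,"z":-10,"yaw":-0.03}
    - {"grip":5.6,"x":-3.8,"y":-9,"z":-10,"yaw":-0.05}
    - {"grip":5.6,"x":-5,"y":-12,"z":-10,"yaw":-0.07}
    - {"grip":5.6,"x":-6.3,"y":-15,"z":-10,"yaw":-0.09}
    - {"grip":5.6,"x":-7.6,"y":-18,"z":-10,"yaw":-0.11}
    - {"grip":5.6,"x":-8.8,"y":-21,"z":-10,"yaw":-0.13}
    - {"grip":5.6,"x":-10.1,"y":-24,"z":-10,"yaw":-0.15}
    - {"grip":5.6,"x":-11.4,"y":-27,"z":-10,"yaw":-0.173}
    - {"grip":5.6,"x":-12.6,"y":-30,"z":-10,"yaw":-0.173}
    - {"grip":5.6,"x":-13.9,"y":-33,"z":-10,"yaw":-0.173}
    - {"grip":5.6,"x":-14.5,"y":-34.5,"z":-10,"yaw":-0.173}
    - {"grip":5.6,"x":-14.7,"y":-34.9,"z":-9.5,"yaw":-0.173}
    - {"grip":5.6,"x":-14.7,"y":-34.9,"z":-8,"yaw":-0.173}
    - {"grip":5.6,"x":-14.7,"y":-34.9,"z":-6,"yaw":-0.173}

```text
time: 41.13
tcp_pos: [0.5225, -0.0299, 0.3032]
ee_rot: [-0.057, 0.998, -0.0, 0.001]
ft_force: [2.1, -0.4, -5.6]
gripper_width: 0.0612
grasp_force: 45.6
```

Request:
play_rows:
  steps:
    - {"grip":5.6,"x":0,"y":0,"z":1.5,"yaw":0}
    - {"grip":5.6,"x":0,"y":0,"z":3.5,"yaw":0}
    - {"grip":5.6,"x":0,"y":0,"z":5,"yaw":0}
    - {"grip":5.6,"x":0,"y":0,"z":5.8,"yaw":0}
    - {"grip":5.6,"x":0,"y":0,"z":6,"yaw":0}
    - {"grip":5.6,"x":0,"y":0,"z":6,"yaw":0}
    - {"grip":5.6,"x":0,"y":0,"z":6,"yaw":0}

```text
time: 41.72
tcp_pos: [0.5224, -0.0296, 0.2436]
ee_rot: [-0.058, 0.998, -0.0, 0.0]
ft_force: [0.3, -0.2, -5.1]
gripper_width: 0.061
grasp_force: 45.5
```

```bash
python3 go.py .523,-.030,.0802,96.6
```

```text
shift cm [-0.05 -0.05  0.84] yaw 0.0
grasp pt [ 0.5226 -0.0296  0.0886] ang 96.62 tilt [ 0.001  -0.0001] q [-0.31 -0.1  -0.4   1.27  0.   -0.42] t 41.7167
```

Request:
play_rows:
  steps:
    - {"grip":5.6,"x":-0.05,"y":-0.05,"z":0.3,"yaw":0}
    - {"grip":5.6,"x":-0.05,"y":-0.05,"z":0.5,"yaw":0}
    - {"grip":5.6,"x":-0.05,"y":-0.05,"z":0.65,"yaw":0}
    - {"grip":5.6,"x":-0.05,"y":-0.05,"z":0.75,"yaw":0}
    - {"grip":5.6,"x":-0.05,"y":-0.05,"z":0.8,"yaw":0}
    - {"grip":5.6,"x":-0.05,"y":-0.05,"z":0.85,"yaw":0}
    - {"grip":5.6,"x":-0.05,"y":-0.05,"z":0.85,"yaw":0}
    - {"grip":5.6,"x":-0.05,"y":-0.05,"z":0.85,"yaw":0}

```text
time: 42.38
tcp_pos: [0.5231, -0.0303, 0.2352]
ee_rot: [-0.058, 0.998, -0.0, 0.001]
ft_force: [-2.0, 1.1, 5.7]
gripper_width: 0.0609
grasp_force: 46.3
```

Request:
play_rows:
  steps:
    - {"grip":6.2,"x":0,"y":0,"z":0,"yaw":0}
    - {"grip":6.5,"x":0,"y":0,"z":0,"yaw":0}
    - {"grip":7,"x":0,"y":0,"z":0,"yaw":0}
    - {"grip":8,"x":0,"y":0,"z":0,"yaw":0}
    - {"grip":8.5,"x":0,"y":0,"z":0,"yaw":0}
    - {"grip":8.5,"x":0,"y":0,"z":0,"yaw":0}
    - {"grip":8.5,"x":0,"y":0,"z":-1,"yaw":0}
    - {"grip":8.5,"x":0,"y":0,"z":-3,"yaw":0}
    - {"grip":8.5,"x":0,"y":0,"z":-6,"yaw":0}
    - {"grip":8.5,"x":0,"y":0,"z":-9,"yaw":0}
    - {"grip":8.5,"x":0,"y":0,"z":-11,"yaw":0}
    - {"grip":8.5,"x":0,"y":0,"z":-11,"yaw":0}
    - {"grip":8.5,"x":0,"y":0,"z":-11,"yaw":0}

```text
time: 43.47
tcp_pos: [0.5231, -0.0303, 0.3462]
ee_rot: [-0.058, 0.998, -0.001, 0.001]
ft_force: [0.8, -0.6, -0.4]
gripper_width: 0.085
grasp_force: 0.0
```

```bash
python3 go.py .5643,.3165,.19,86.7
```

```text
shift cm [-8.07 33.98  0.1 ] yaw 0.173
grasp pt [ 0.5236 -0.0305  0.1912] ang 96.6 tilt [ 0.003  -0.0009] q [-0.31 -0.13 -0.25  1.46  0.   -0.42] t 43.4667
```

Request:
play_rows:
  steps:
    - {"grip":8.5,"x":-0.2,"y":1,"z":0,"yaw":0}
    - {"grip":8.5,"x":-0.7,"y":3,"z":0,"yaw":0.02}
    - {"grip":8.5,"x":-1.4,"y":6,"z":0,"yaw":0.04}
    - {"grip":8.5,"x":-2.1,"y":9,"z":0,"yaw":0.06}
    - {"grip":8.5,"x":-2.8,"y":12,"z":0,"yaw":0.08}
    - {"grip":8.5,"x":-3.6,"y":15,"z":0,"yaw":0.1}
    - {"grip":8.5,"x":-4.3,"y":18,"z":0,"yaw":0.12}
    - {"grip":8.5,"x":-5,"y":21,"z":0,"yaw":0.14}
    - {"grip":8.5,"x":-5.7,"y":24,"z":0,"yaw":0.16}
    - {"grip":8.5,"x":-6.4,"y":27,"z":0,"yaw":0.173}
    - {"grip":8.5,"x":-7.1,"y":30,"z":0,"yaw":0.173}
    - {"grip":8.5,"x":-7.7,"y":32.5,"z":0,"yaw":0.173}
    - {"grip":8.5,"x":-8,"y":33.7,"z":0,"yaw":0.173}
    - {"grip":8.5,"x":-8.1,"y":34,"z":0,"yaw":0.173}
    - {"grip":8.5,"x":-8.1,"y":34,"z":0,"yaw":0.173}
    - {"grip":8.5,"x":-8.1,"y":34,"z":0,"yaw":0.173}
    - {"grip":8.5,"x":-8.1,"y":34,"z":0,"yaw":0.173}

```text
time: 44.88
tcp_pos: [0.564, 0.316, 0.3439]
ee_rot: [0.029, 1.0, -0.0, -0.0]
ft_force: [-0.6, -0.1, 1.0]
gripper_width: 0.085
grasp_force: 0.0
```

```bash
python3 go.py .5643,.3165,.1017,86.7
```

```text
shift cm [-0.03  0.05  8.72] yaw -0.001
grasp pt [0.5639 0.316  0.1889] ang 86.64 tilt [-0.0006 -0.0003] q [ 0.31  0.24  0.14  1.47 -0.    0.37] t 44.8833
```

Request:
play_rows:
  steps:
    - {"grip":8.5,"x":0,"y":0,"z":1.5,"yaw":0}
    - {"grip":8.5,"x":0,"y":0,"z":4,"yaw":0}
    - {"grip":8.5,"x":0,"y":0,"z":6.5,"yaw":0}
    - {"grip":8.5,"x":0,"y":0,"z":8.2,"yaw":0}
    - {"grip":8.5,"x":0,"y":0,"z":8.8,"yaw":0}
    - {"grip":8.5,"x":0,"y":0,"z":8.8,"yaw":0}
    - {"grip":7,"x":0,"y":0,"z":8.8,"yaw":0}
    - {"grip":6.2,"x":0,"y":0,"z":8.8,"yaw":0}
    - {"grip":5.6,"x":0,"y":0,"z":8.8,"yaw":0}
    - {"grip":5.2,"x":0,"y":0,"z":8.8,"yaw":0}
    - {"grip":4.9,"x":0,"y":0,"z":8.8,"yaw":0}
    - {"grip":4.4,"x":0,"y":0,"z":8.8,"yaw":0}
    - {"grip":4.4,"x":0,"y":0,"z":8.8,"yaw":0}
    - {"grip":4.4,"x":0,"y":0,"z":8.8,"yaw":0}
    - {"grip":4.4,"x":0,"y":0,"z":8.8,"yaw":0}
  force: 40

```text
time: 46.13
tcp_pos: [0.5645, 0.3168, 0.2576]
ee_rot: [0.029, 1.0, 0.0, 0.001]
ft_force: [-0.4, -1.8, 6.0]
gripper_width: 0.0494
grasp_force: 40.4
```

```bash
python3 go.py .5937,.0441,.16,96.6
```

```text
shift cm [ -4.5  -27.06  -5.74] yaw -0.173
grasp pt [0.5648 0.3169 0.1026] ang 86.68 tilt [0.002  0.0002] q [ 0.31  0.27  0.01  1.31 -0.    0.37] t 46.1333
```

Request:
play_rows:
  steps:
    - {"grip":4.4,"x":0,"y":0,"z":-0.5,"yaw":0}
    - {"grip":4.4,"x":0,"y":0,"z":-2,"yaw":0}
    - {"grip":4.4,"x":0,"y":0,"z":-4,"yaw":0}
    - {"grip":4.4,"x":0,"y":0,"z":-6.5,"yaw":0}
    - {"grip":4.4,"x":0,"y":-0.5,"z":-8.5,"yaw":0}
    - {"grip":4.4,"x":-0.3,"y":-2,"z":-10,"yaw":-0.01}
    - {"grip":4.4,"x":-0.7,"y":-4.5,"z":-10,"yaw":-0.03}
    - {"grip":4.4,"x":-1.2,"y":-7,"z":-10,"yaw":-0.05}
    - {"grip":4.4,"x":-1.6,"y":-9.5,"z":-10,"yaw":-0.07}
    - {"grip":4.4,"x":-2,"y":-12,"z":-10,"yaw":-0.09}
    - {"grip":4.4,"x":-2.4,"y":-14.5,"z":-10,"yaw":-0.11}
    - {"grip":4.4,"x":-2.8,"y":-17,"z":-10,"yaw":-0.13}
    - {"grip":4.4,"x":-3.3,"y":-19.5,"z":-10,"yaw":-0.15}
    - {"grip":4.4,"x":-3.7,"y":-22,"z":-10,"yaw":-0.17}
    - {"grip":4.4,"x":-4.1,"y":-24.5,"z":-10,"yaw":-0.173}
    - {"grip":4.4,"x":-4.4,"y":-26.5,"z":-10,"yaw":-0.173}
    - {"grip":4.4,"x":-4.5,"y":-27.1,"z":-9,"yaw":-0.173}
    - {"grip":4.4,"x":-4.5,"y":-27.1,"z":-7,"yaw":-0.173}
    - {"grip":4.4,"x":-4.5,"y":-27.1,"z":-5,"yaw":-0.173}
    - {"grip":4.4,"x":-4.5,"y":-27.1,"z":-4,"yaw":-0.173}

```text
time: 47.8
tcp_pos: [0.5924, 0.044, 0.2927]
ee_rot: [-0.057, 0.998, 0.001, -0.002]
ft_force: [-1.1, 0.2, -5.8]
gripper_width: 0.0492
grasp_force: 43.1
```

Request:
play_rows:
  steps:
    - {"grip":4.4,"x":0,"y":0,"z":1,"yaw":0}
    - {"grip":4.4,"x":0,"y":0,"z":2.5,"yaw":0}
    - {"grip":4.4,"x":0,"y":0,"z":3.7,"yaw":0}
    - {"grip":4.4,"x":0,"y":0,"z":4,"yaw":0}
    - {"grip":4.4,"x":0,"y":0,"z":4,"yaw":0}
    - {"grip":4.4,"x":0,"y":0,"z":4,"yaw":0}

```text
time: 48.3
tcp_pos: [0.5935, 0.0438, 0.2567]
ee_rot: [-0.058, 0.998, -0.0, 0.0]
ft_force: [-0.7, -0.2, -5.0]
gripper_width: 0.0494
grasp_force: 43.1
```

```bash
python3 go.py .5941,.0440,.0936,96.6
```

```text
shift cm [-0.06  0.01  0.81] yaw 0.0
grasp pt [0.5936 0.0439 0.1017] ang 96.62 tilt [0.0004 0.    ] q [-0.15  0.11 -0.16  1.3   0.   -0.26] t 48.3
```

Request:
play_rows:
  steps:
    - {"grip":4.4,"x":-0.05,"y":0,"z":0.3,"yaw":0}
    - {"grip":4.4,"x":-0.05,"y":0,"z":0.5,"yaw":0}
    - {"grip":4.4,"x":-0.05,"y":0,"z":0.65,"yaw":0}
    - {"grip":4.4,"x":-0.05,"y":0,"z":0.75,"yaw":0}
    - {"grip":4.4,"x":-0.05,"y":0,"z":0.8,"yaw":0}
    - {"grip":4.4,"x":-0.05,"y":0,"z":0.85,"yaw":0}
    - {"grip":4.4,"x":-0.05,"y":0,"z":0.85,"yaw":0}
    - {"grip":4.4,"x":-0.05,"y":0,"z":0.85,"yaw":0}

```text
time: 48.97
tcp_pos: [0.5941, 0.0437, 0.2487]
ee_rot: [-0.058, 0.998, -0.0, 0.001]
ft_force: [-3.2, -0.2, 5.5]
gripper_width: 0.0493
grasp_force: 44.4
```

Contact. Release, rise, and clear off toward +y for a last look.

Request:
play_rows:
  steps:
    - {"grip":5.1,"x":0,"y":0,"z":0,"yaw":0}
    - {"grip":5.4,"x":0,"y":0,"z":0,"yaw":0}
    - {"grip":6,"x":0,"y":0,"z":0,"yaw":0}
    - {"grip":7,"x":0,"y":0,"z":0,"yaw":0}
    - {"grip":8,"x":0,"y":0,"z":0,"yaw":0}
    - {"grip":8.5,"x":0,"y":0,"z":0,"yaw":0}
    - {"grip":8.5,"x":0,"y":0,"z":-1,"yaw":0}
    - {"grip":8.5,"x":0,"y":0,"z":-3,"yaw":0}
    - {"grip":8.5,"x":0,"y":0,"z":-6,"yaw":0}
    - {"grip":8.5,"x":0,"y":0,"z":-9,"yaw":0}
    - {"grip":8.5,"x":0,"y":0,"z":-11,"yaw":0}
    - {"grip":8.5,"x":0,"y":1.5,"z":-12,"yaw":0}
    - {"grip":8.5,"x":0,"y":4.5,"z":-12,"yaw":0}
    - {"grip":8.5,"x":0,"y":7.5,"z":-12,"yaw":0}
    - {"grip":8.5,"x":0,"y":11,"z":-12,"yaw":0}
    - {"grip":8.5,"x":0.5,"y":14.5,"z":-12,"yaw":0}
    - {"grip":8.5,"x":1,"y":18,"z":-12,"yaw":0}
    - {"grip":8.5,"x":1.5,"y":21.5,"z":-12,"yaw":0}
    - {"grip":8.5,"x":2,"y":24,"z":-12,"yaw":0}
    - {"grip":8.5,"x":2,"y":25,"z":-12,"yaw":0}

```text
time: 50.63
tcp_pos: [0.5437, 0.2929, 0.3687]
ee_rot: [-0.059, 0.998, 0.0, 0.0]
ft_force: [0.0, -0.1, -1.2]
gripper_width: 0.0849
grasp_force: 0.0
```

```bash
python3 - <<'E'
from h import *
T=cam('top');k=5
for nm,img in(('before',cv2.imread('pics/top0.png')[...,::-1].copy()),('now',T['color'])):
  g=cv2.cvtColor(cv2.resize(img[175:285,200:330],None,fx=k,fy=k,interpolation=cv2.INTER_CUBIC),cv2.COLOR_RGB2GRAY)
  m=cv2.morphologyEx((g>130).astype('uint8'),cv2.MORPH_CLOSE,np.ones((25,25)));m[:85]=0
  for q in cv2.findContours(m,cv2.RETR_CCOMP,cv2.CHAIN_APPROX_NONE)[0]:
    if 7500<cv2.contourArea(q)<30000:
        M=cv2.moments(q);print(nm,round(M['m10']/M['m00'],1),round(M['m01']/M['m00'],1),cv2.minAreaRect(q)[2])
S=cam('side');c=np.zeros((600,700,3),'uint8')
c[:275,:325]=cv2.resize(T['color'][175:285,200:330],None,fx=2.5,fy=2.5)
c[:275,325:675]=cv2.resize(S['color'][150:260,160:300],None,fx=2.5,fy=2.5)
c[300:588,:384]=cv2.resize(S['color'],(384,288));c[300:540,384:704]=cv2.resize(T['color'],(320,240))[:,:316]
cv2.imwrite('pics/f.png',c[...,::-1])
E
```

```text
before 342.8 369.1 90.0
before 181.1 217.9 82.87498474121094
before 453.8 182.7 45.0
before 268.6 352.2 90.0
now 343.9 368.3 90.0
now 182.4 218.3 82.64761352539062
now 456.2 184.0 90.0
```

View pics/f.png

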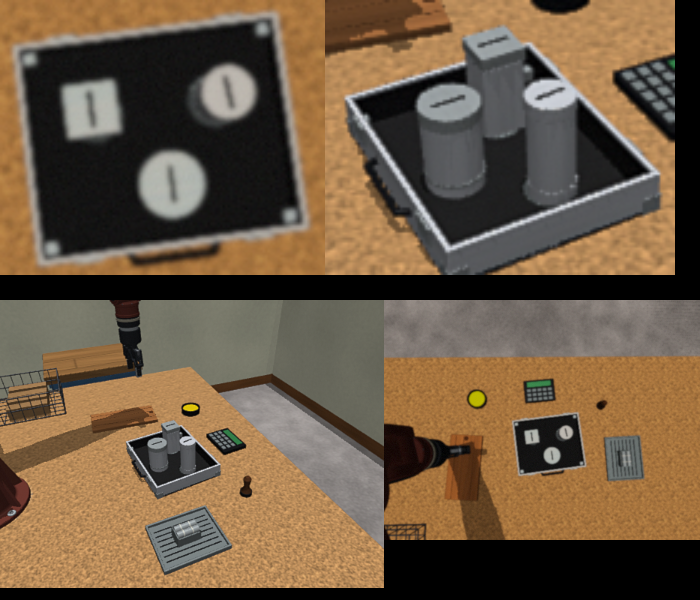

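All three tins are upright on their spots, within about 1 mm of where they started. The rack is central in the tray and the bystanders haven't moved.

Request:
play_rows:
  steps:
    - {"grip":8.5,"x":0,"y":0,"z":0,"yaw":0}
    - {"grip":8.5,"x":0,"y":0,"z":0,"yaw":0}
    - {"grip":8.5,"x":0,"y":0,"z":0,"yaw":0}

```text
time: 50.98
tcp_pos: [0.5458, 0.2885, 0.3678]
ee_rot: [-0.057, 0.998, -0.0, 0.0]
ft_force: [0.3, 0.2, 0.6]
gripper_width: 0.0853
grasp_force: 0.0
```

```bash
python3 -c "
from cell import bot
print(bot.sign_off())"
```

```text
the job is handed in; nothing more can be done
None
```

I handed the job in at about 51 s: the roll rack is in the middle of the pay tray, and all three tins are back upright in the case within about 1 mm of where they started, with the calculator, sponge cup and stamp left untouched.

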